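# Put the bench tools back in their boxes

## Robot

A 6-joint arm with a two-finger parallel gripper is mounted at the origin on the work surface. World frame = base frame: x ahead of the robot, y to its left, z up, the work surface at z = 0. Lengths are in m, angles in rad, forces in N, time in s.
With the tool pointing down it reaches from about 0.35 to 0.725 m from the base axis. Payload 4.3 kg.
Tool frame: the origin (TCP) lies on the centre line of the jaws, within the pads' length; the fingertips stand 14 mm ahead of it and the grasp point (between the pads) lies 5 mm behind it; z points along the fingers, y is the direction in which the jaws open and shut (so a half turn about z gives the same grasp; the last joint's range is limited). The gripper opens to 85 mm and grips with 20 to 120 N. Pads are 22 mm wide; open, the fingers measure 114 mm over their backs; the gripper's body (76 mm by 85 mm) begins 54 mm behind the grasp point. The pads swing forward as they close: fully open they stand 13 mm farther back than shut.
Start: joints at [-1.38, 0.377, 0.081, 1.274, 0, 1.46], TCP at [0.17, -0.549, 0.245] pointing down, gripper open.
Joint ranges: [-2.72, 2.72], [-0.84, 1.66], [-1.02, 1.22], [-1.77, 2.12], [-1.37, 1.28], [-3.14, 3.14]. Speed limits (rad/s): [2.57, 2.57, 3.14, 3.14, 3.14, 3.14].

## Interface

Orientations are given as [roll, pitch, yaw] about the fixed x, y, z axes, in that order (R = Rz(yaw) Ry(pitch) Rx(roll)).
In Python, from rig import robot gives the robot as it stands.
- The arm moves only by the shell command python3 -m crank 'ROWS' [FORCE]. ROWS is JSON, a list of rows, each an object with "claw": the finger opening in m, from 0 to 0.0854; "delta_pos": the shift along the tool's x, y, z in m, a list of three; "roll": the turn about the tool's z in rad. A call has 1 to 8 rows; each row is the pose to reach, as a shift and turn from the pose commanded when the call began, along the tool's axes at that moment; what a row does not reach only later rows make up. A row lasts 1/12 s, in which the tool goes at most 41.7 mm and 7.16 degrees, less where a joint would pass 70% of its speed; a pose out of reach is approached as far as the arm can. A call with a gripper value outside its range is refused whole. The fingers move at their own pace and stop on an object; FORCE is the grip in N (left out, the last holds). Time passes only in rows, so rows that repeat a pose let the fingers close. It gives the time, the measured TCP pose, the force and the opening at its end, in the units of the state.
- robot.get_obs(): the state, without advancing time (a new reading comes with each control period).
- robot.capture(name): name is "side" or "top"; returns (picture, depth): 384x512x3 uint8, red, green, blue; 384x512 float32, m along the optical axis (not along the pixel's ray), 0 where there is no reading.
- robot.camera_info(name): a dict with "intrinsics" (3x3 intrinsics, pixels), "T" (4x4, takes a point from camera to world coordinates). Camera axes: x right, y up, looking along -z (the intrinsics and any distortion apply to the point x, -y, -z); pixel columns grow to the right and rows downward; lengths in m; the calibration is good to about 2 mm. A picture is of the moment at which its call begins. camera_info takes no time and is no camera call.
- robot.hand_in(): hands the job in, once; it reports no verdict.
Trained networks look in the newest picture that a camera, given by its name, has taken for a name from the list of things; names that differ only in an ending like _2 or _b are one class to them, and where a whole thing is asked for, a point or a joint stands for the part that bears it (a point fixed in the world has none). Each returns a list of dicts, best first, with "p" (0 to 1); they miss things now and then, are a little off and sometimes report something else, mostly with a low value. They report only what shows in the picture. A call takes as long as a camera call. They do not tell look-alikes from the thing itself.
- robot.boxes_of(camera, label): "bbox" ([left, top, width, height] in pixels, round what is visible of it).
- robot.silhouettes(camera, label): "pixels" (384x512 bool, what is visible of it) and "bbox" ([left, top, width, height] in pixels, round what is visible of it).
The state is a dict: "time_s": time; "joint_positions": joint angles; "joint_velocities": joint speeds; "joint_torque": joint torques, N m; "eef_pos": TCP position; "tool_rot": TCP orientation; "ft_force": force on the tool from outside, world axes, zero at the start; "wrist_torque": the same for the moment, N m; "gripper_width": opening from 0.0 (shut) to 1.0 (fully open).
Only numpy, scipy, OpenCV 4.12 (cv2) and the standard library are available. Lean on these libraries where they do the work, as an engineer would, in place of code of your own. Each camera call takes 0.05 s, during which the arm holds its last target. There are 200 camera calls.

## Task

Sort the three tools left lying on the bench back into the plywood tool boxes: each goes into the box that already holds another of its own kind, standing handle down with its working end up. Lower each handle in rather than dropping it, leave the tools already in the boxes standing, and do not disturb the other things on the bench.

Things in the scene. Friction and masses are not known exactly. Their poses are not given: they have to be found in the camera images.
- gouge: To be put away. Carving gouge: pale handle of 8 flats, 26 wide; brass ferrule to x=12; steel shank 10 wide, 7 high at x=12 to 48; then a hollow channel blade about 17 wide. All in mm. 215 long, handle 26 high; about 90 g (varies). Lies on a flat, blade level. Origin: underside, where handle meets ferrule; x to the tip (105; handle end -110), z up as it lies; axis at z=13, balance at x about -20.
- file: To be put away. Flat file: pale flat-sided handle 20 to 26 wide; brass ferrule to x=12; flat steel blade 20 wide, 5 thick at x=18 to 105. All in mm. 215 long, handle 26 high; about 90 g (varies). Lies on a flat, blade level. Origin: underside, where handle meets ferrule; x to the tip (105; handle end -110), z up as it lies; axis at z=13, balance at x about -20.
- screwdriver: To be put away. Cabinet screwdriver: pale flat-sided handle swelling from 18 to 32 wide; brass ferrule to x=12; round shaft of diameter 8 at x=12 to 92; flat tip. All in mm. 215 long, handle 26 high; about 90 g (varies). Lies on a flat, blade level. Origin: underside, where handle meets ferrule; x to the tip (105; handle end -110), z up as it lies; axis at z=13, balance at x about -20.
- gouge_butt (a point): The centre of the gouge's handle end, on its axis.
- file_butt (a point): The centre of the file's handle end, on its axis.
- screwdriver_butt (a point): The centre of the screwdriver's handle end, on its axis.
- gouge_box: The open plywood box for gouges: the one where another gouge stands. The three boxes are alike, fixed to the bench, and change places. Outside 102 (x) x 130 (y) x 94 mm high; walls and floor 9 mm, so inside 84 x 112, 85 mm deep. Origin: centre of its underside; z up.
- file_box: The open plywood box for files: the one where another file stands. The three boxes are alike, fixed to the bench, and change places. Outside 102 (x) x 130 (y) x 94 mm high; walls and floor 9 mm, so inside 84 x 112, 85 mm deep. Origin: centre of its underside; z up.
- screwdriver_box: The open plywood box for screwdrivers: the one where another screwdriver stands. The three boxes are alike, fixed to the bench, and change places. Outside 102 (x) x 130 (y) x 94 mm high; walls and floor 9 mm, so inside 84 x 112, 85 mm deep. Origin: centre of its underside; z up.
- gouge_stock: The gouge already standing loose in its box, handle down, leaning about 36 degrees towards the box's +x wall, on its +y side (axis 28 to 36 mm from the middle). Same size, axes and origin as the gouge on the bench (blade 1 to 3 mm wider or narrower).
- file_stock: The file already standing loose in its box, handle down, leaning about 36 degrees towards the box's +x wall, on its +y side (axis 28 to 36 mm from the middle). Same size, axes and origin as the file on the bench (blade 1 to 3 mm wider or narrower).
- screwdriver_stock: The screwdriver already standing loose in its box, handle down, leaning about 36 degrees towards the box's +x wall, on its +y side (axis 28 to 36 mm from the middle). Same size, axes and origin as the screwdriver on the bench (blade 1 to 3 mm wider or narrower).
- slip_stone: Bystander: grey oilstone slip lying flat, 55 x 32 x 18 mm. Origin: centre of underside.
- sanding_block: Bystander: cork sanding block, 58 x 36 x 28 mm. Origin: centre of underside.
- mug: Bystander: blue mug, 80 mm across and 90 mm high, handle at its +y. Origin: centre of underside.
- mallet: Bystander: carver's round wooden mallet standing on its head, 90 mm across at the head, 232 mm high. Origin: centre of underside.
- plane: Bystander: steel bench plane, 245 mm long (its x), 62 mm wide, about 110 mm high. Origin: centre of the sole.
Not all that is in view belongs to the job. Leave any turquoise look-alike of the gouge alone.

How it is judged:
By the outcome, as a careful person would: the job done as asked, in the order asked, and still so for the second after the job is handed in, with the robot touching nothing.
It also fails if it takes over 72 s, if anything falls off the work surface, if the arm or the gripper's body presses on something with over 40 N, if the wrist force passes 120 N, or if a joint passes its speed limit or range.

## Working session

There is one attempt and no reset: what is moved stays moved. The work goes in short steps, Python scripts to look and compute and a shell command to move; the robot and the scene stay as the last step left them, time stands still between calls to the robot, and variables do not carry over. Pictures are saved under pics/ and viewed, about 8 in all and at most 12, crops included, and the job is handed in when it is done.

```bash
mkdir -p pics; ls; cat > h.py <<'E'
import numpy as np, cv2
from rig import robot
def cloud(name,depth):
    ci=robot.camera_info(name);K=np.array(ci["intrinsics"]);T=np.array(ci["T"])
    v,u=np.mgrid[0:384,0:512]
    x=(u-K[0,2])/K[0,0]*depth;y=(v-K[1,2])/K[1,1]*depth
    return np.stack([x,-y,-depth,np.ones_like(depth)],-1)@T.T[:,:3]
E
python3 - <<'E'
from h import *
for c in("top","side"):
    p,d=robot.capture(c);cv2.imwrite(f"pics/{c}0.png",cv2.resize(p[...,::-1],(800,600)))
    np.savez(f"{c}0.npz",p=p,d=d)
    print(c,{k:np.round(np.array(v),3).tolist() if k in("T","intrinsics") else v for k,v in robot.camera_info(c).items()})
    X=cloud(c,d)
    for l in ["gouge","file","screwdriver","gouge_box","file_box","screwdriver_box","gouge_stock","file_stock","screwdriver_stock"]:
        for o in robot.silhouettes(c,l)[:4]:
            m=o["pixels"]&(d>0);print(c,l,round(o["p"],2),np.round(o["bbox"]),np.round(np.median(X[m],0),3) if m.any() else None)
print(robot.get_obs())
E
```

```text
pics
top {'intrinsics': [[396.484, 0.0, 257.184], [0.0, 396.484, 192.207], [0.0, 0.0, 1.0]], 'T': [[0.001, 0.981, -0.196, 0.238], [-1.0, -0.0, -0.005, -0.026], [-0.005, 0.196, 0.981, 1.333], [0.0, 0.0, 0.0, 1.0]]}
top gouge 0.77 [223. 190.  58.  37.] [ 0.442 -0.015  0.02 ]
top file 0.91 [308. 207.  58.  32.] [ 0.388 -0.264  0.021]
top screwdriver 0.77 [153. 202.  33.  55.] [0.345 0.257 0.023]
top gouge_box 0.65 [300. 135.  41.  45.] [ 0.608 -0.246  0.049]
top file_box 0.95 [154. 139.  46.  42.] [0.612 0.239 0.051]
top screwdriver_box 0.81 [234. 122.  44.  41.] [ 0.665 -0.019  0.047]
top screwdriver_box 0.32 [376. 188.  42.  26.] [ 0.464 -0.5    0.043]
top gouge_stock 0.87 [305. 118.  19.  46.] [ 0.64  -0.204  0.108]
top file_stock 0.88 [163. 114.  14.  52.] [0.643 0.271 0.107]
top file_stock 0.73 [297. 138.  43.  45.] [ 0.609 -0.244  0.049]
top file_stock 0.49 [306. 211.  60.  26.] [ 0.392 -0.277  0.02 ]
top screwdriver_stock 0.86 [243. 100.   7.  52.] [0.677 0.018 0.09 ]
top screwdriver_stock 0.44 [152. 199.  36.  60.] [0.348 0.259 0.022]
top screwdriver_stock 0.32 [376. 188.  41.  
[... 1226 characters left out ...]
.0, 'joint_positions': array([-1.38029866e+00,  3.77246271e-01,  8.09899819e-02,  1.27442215e+00,
        1.05109213e-05,  1.46047404e+00]), 'joint_velocities': array([ 5.24986003e-04,  8.16865583e-04,  2.59391685e-04,  2.22390517e-04,
       -1.54071115e-05, -1.17278340e-03]), 'joint_torque': array([-2.00429558e-04, -4.63529634e+01,  2.70163393e+01,  2.93676103e-04,
        2.52184782e-05,  1.98264935e-06]), 'eef_pos': array([ 0.17037519, -0.54920162,  0.24535618]), 'tool_rot': array([3.14147432e+00, 2.53251505e-06, 3.00819961e-01]), 'ft_force': array([-0.18190746, -0.8226222 , -0.10570719]), 'wrist_torque': array([ 0.01458293, -0.01874095, -0.00603474]), 'gripper_width': 1.000371719226397}
```

View pics/top0.png

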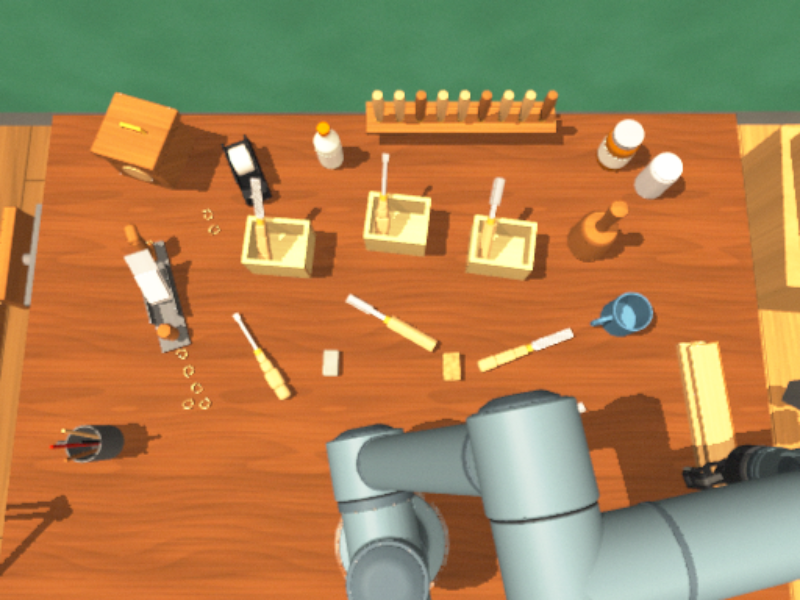

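View pics/side0.png

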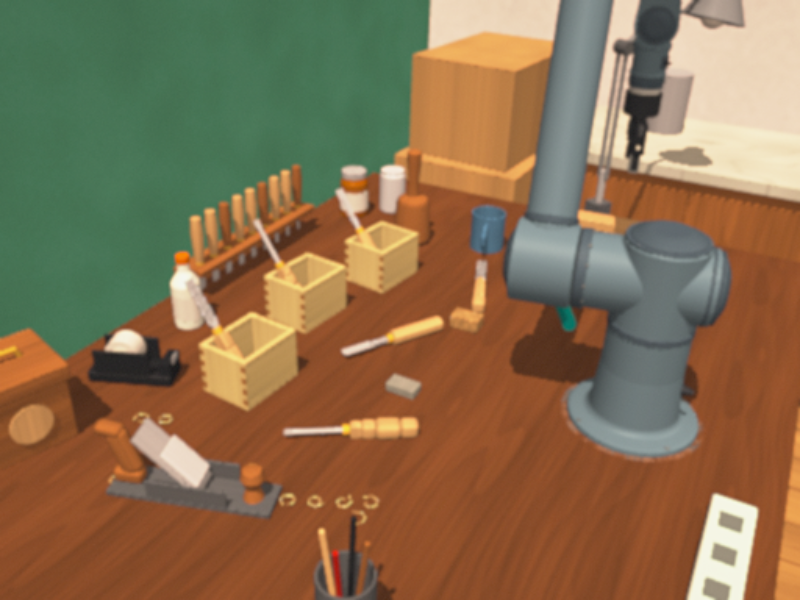

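The top view shows three loose tools at about (390,322), (525,350) and (262,357), and boxes at (280,245), (398,222) and (503,247), each with one tool standing in it. The side view shows the turquoise look-alike at (567,317), partly hidden by the arm. I'll confirm the types in an enlarged composite and measure the poses.

```bash
python3 - <<'E'
from h import *
a=np.load("top0.npz");p,d=a["p"],a["d"];X=cloud("top",d)
b=np.load("side0.npz")["p"]
def crop(im,u,v,w=66,h=50): 
    return cv2.resize(im[v-h//2:v+h//2,u-w//2:u+w//2,::-1],(264,200),interpolation=cv2.INTER_CUBIC)
rows=[np.hstack([crop(p,*q) for q in [(168,230),(250,207),(336,224)]]),
      np.hstack([crop(p,*q) for q in [(176,138),(252,120),(320,138)]]),
      np.hstack([crop(b,*q) for q in [(145,215),(180,165),(232,142)]])]
cv2.imwrite("pics/comp.png",np.vstack(rows))
# tool axes: points 5..40mm high in the region
for n,(u0,v0,u1,v1) in dict(left=(148,198,190,258),mid=(220,186,283,227),right=(304,206,370,240)).items():
    m=np.zeros(d.shape,bool);m[v0:v1,u0:u1]=1;m&=(X[...,2]>.007)&(X[...,2]<.045)
    k,l=cv2.connectedComponents(m.astype(np.uint8));m=l==1+np.argmax([(l==i).sum() for i in range(1,k)])
    P=X[m];c=P[:,:2].mean(0);w,V=np.linalg.eigh(np.cov(P[:,:2].T));ax=V[:,1]
    t=(P[:,:2]-c)@ax
    if P[t>t.max()-.07,2].mean()>P[t<t.min()+.07,2].mean(): ax=-ax;t=-t
    # handle half vs blade: center line
    print(n,m.sum(),"yaw",np.degrees(np.arctan2(ax[1],ax[0])).round(1),"butt",(c+ax*t.min()).round(3),"tip",(c+ax*t.max()).round(3),"L",np.ptp(t).round(3))
# boxes: rim points
for n,(u0,v0,u1,v1) in dict(left=(150,134,205,182),mid=(228,118,282,166),right=(295,132,346,182)).items():
    m=np.zeros(d.shape,bool);m[v0:v1,u0:u1]=1;m&=(abs(X[...,2]-.094)<.006);P=X[m]
    print(n,m.sum(),np.percentile(P,[2,98],axis=0).round(3).tolist(),cv2.minAreaRect(P[:,:2].astype(np.float32)*1000))
E
```

```text
left 362 yaw 33.7 butt [0.293 0.222] tip [0.47 0.34] L 0.214
mid 406 yaw 59.8 butt [ 0.4   -0.088] tip [0.508 0.098] L 0.215
right 413 yaw -69.7 butt [ 0.357 -0.182] tip [ 0.431 -0.384] L 0.215
left 402 [[0.558, 0.177, 0.088], [0.661, 0.308, 0.098]] ((609.9623413085938, 243.33819580078125), (131.9529266357422, 104.17462158203125), 85.49555969238281)
mid 391 [[0.608, -0.076, 0.089], [0.715, 0.055, 0.098]] ((662.3091430664062, -10.499320983886719), (130.42672729492188, 104.5871810913086), 83.62953186035156)
right 388 [[0.555, -0.297, 0.088], [0.664, -0.165, 0.098]] ((609.371337890625, -231.27444458007812), (130.45095825195312, 103.56179809570312), 81.77307891845703)
```

View pics/comp.png

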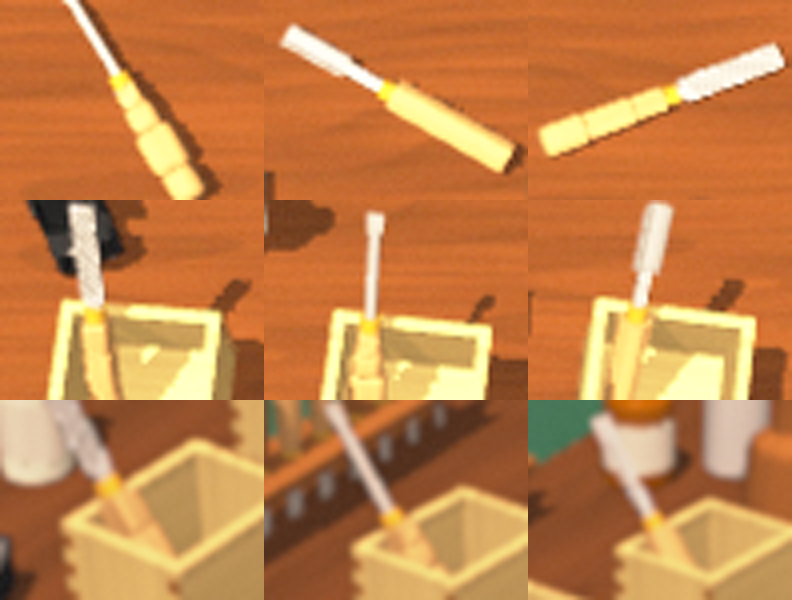

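From the composite:
- **Loose tools:** left is the screwdriver (thin shaft, swelling handle), middle is the gouge (narrow shank, then a wider channel), right is the file (flat blade straight from the ferrule).
- **Boxes:** left (175,140) holds a file, middle (252,120) a screwdriver, right (320,138) a gouge.

The gripper can only point down. So I'll grip each tool near its tip at low force and let the handle swing down.

I'll take the gouge first.

```bash
cat > go.py <<'E'
import sys,numpy as np
from h import robot
# usage: go.py x y z yawdeg -> delta in tool axes (tool pointing down)
o=robot.get_obs();y=o["tool_rot"][2];t=np.array([float(a) for a in sys.argv[1:5]])
d=t[:3]-o["eef_pos"];c,s=np.cos(y),np.sin(y)
r=(y-np.radians(t[3])+np.pi)%(2*np.pi)-np.pi
print("t",round(o["time_s"],2),"tcp",o["eef_pos"].round(4),"yaw",round(np.degrees(y),1),"rot",o["tool_rot"].round(3),"q",o["joint_positions"].round(2),"w",round(o["gripper_width"],3),"F",o["ft_force"].round(1))
print("delta",np.round([d[0]*c+d[1]*s,d[0]*s-d[1]*c,-d[2]],4).tolist(),"roll",round(r,3),"rows",np.ceil(max(np.linalg.norm(d)/.0417,abs(r)/.125)))
E
python3 -m crank '[{"claw":0.05,"delta_pos":[0.496,-0.501,0.1],"roll":-0.743},{"claw":0.05,"delta_pos":[0.496,-0.501,0.1],"roll":-0.743},{"claw":0.05,"delta_pos":[0.496,-0.501,0.1],"roll":-0.743},{"claw":0.05,"delta_pos":[0.496,-0.501,0.1],"roll":-0.743},{"claw":0.05,"delta_pos":[0.496,-0.501,0.1],"roll":-0.743},{"claw":0.05,"delta_pos":[0.496,-0.501,0.1],"roll":-0.743},{"claw":0.05,"delta_pos":[0.496,-0.501,0.1],"roll":-0.743},{"claw":0.05,"delta_pos":[0.496,-0.501,0.1],"roll":-0.743}]' 20; python3 go.py 0.496 0.076 0.08 59.8
```

```text
time_s: 1.67
eef_pos: [0.3231, -0.2547, 0.1985]
tool_rot: [3.141, 0.0, 1.043]
ft_force: [0.9, 0.0, 0.4]
gripper_width: 0.585
t 1.67 tcp [ 0.3231 -0.2547  0.1985] yaw 59.8 rot [3.141 0.    1.043] q [-0.82  0.07 -0.44  1.06  0.    1.28] w 0.585 F [0.9 0.  0.4]
delta [0.3727, -0.0171, 0.1185] roll -0.0 rows 10.0
```

```bash
python3 -m crank '[{"claw":0.05,"delta_pos":[0.373,-0.017,0.118],"roll":0},{"claw":0.05,"delta_pos":[0.373,-0.017,0.118],"roll":0},{"claw":0.05,"delta_pos":[0.373,-0.017,0.118],"roll":0},{"claw":0.05,"delta_pos":[0.373,-0.017,0.118],"roll":0},{"claw":0.05,"delta_pos":[0.373,-0.017,0.118],"roll":0},{"claw":0.05,"delta_pos":[0.373,-0.017,0.118],"roll":0},{"claw":0.05,"delta_pos":[0.373,-0.017,0.118],"roll":0},{"claw":0.05,"delta_pos":[0.373,-0.017,0.118],"roll":0}]' >/dev/null; python3 go.py 0.496 0.076 0.08 59.8
```

```text
t 2.33 tcp [0.4706 0.0273 0.0977] yaw 59.8 rot [ 3.141 -0.     1.044] q [-0.08  0.27 -0.47  0.83 -0.    2.02] w 0.585 F [ 0.8  0.2 -0.5]
delta [0.0549, -0.0026, 0.0177] roll 0.0 rows 2.0
```

```bash
python3 -m crank '[{"claw":0.05,"delta_pos":[0.055,-0.003,0.018],"roll":0},{"claw":0.05,"delta_pos":[0.055,-0.003,0.018],"roll":0},{"claw":0.05,"delta_pos":[0.055,-0.003,0.05],"roll":0},{"claw":0.05,"delta_pos":[0.055,-0.003,0.08],"roll":0},{"claw":0.05,"delta_pos":[0.055,-0.003,0.08],"roll":0}]' >/dev/null; python3 go.py 0.496 0.076 0.017 59.8
python3 -m crank '[{"claw":0,"delta_pos":[0,0,0],"roll":0},{"claw":0,"delta_pos":[0,0,0],"roll":0},{"claw":0,"delta_pos":[0,0,0],"roll":0},{"claw":0,"delta_pos":[0,0,0],"roll":0},{"claw":0,"delta_pos":[0,0,0],"roll":0},{"claw":0,"delta_pos":[0,0,0],"roll":0}]' 20 ; python3 go.py 0.496 0.076 0.12 59.8
```

```text
t 2.75 tcp [0.4909 0.0748 0.0136] yaw 59.9 rot [-3.135  0.005  1.045] q [ 0.02  0.43 -0.5   0.65 -0.    2.12] w 0.586 F [-1.4  0.2 -1. ]
delta [0.0036, 0.0038, -0.0034] roll 0.001 rows 1.0
time_s: 3.25
eef_pos: [0.4961, 0.0743, 0.0192]
tool_rot: [3.139, -0.002, 1.044]
ft_force: [0.1, 0.0, 0.1]
gripper_width: 0.203
t 3.25 tcp [0.4961 0.0743 0.0192] yaw 59.8 rot [ 3.139e+00 -2.000e-03  1.044e+00] q [ 0.02  0.42 -0.49  0.65  0.    2.12] w 0.203 F [0.1 0.  0.1]
delta [0.0014, -0.001, -0.1008] roll -0.0 rows 3.0
```

```bash
python3 -m crank '[{"claw":0,"delta_pos":[0,0,-0.04],"roll":0},{"claw":0,"delta_pos":[0,0,-0.08],"roll":0},{"claw":0,"delta_pos":[0,0,-0.12],"roll":0},{"claw":0,"delta_pos":[0,0,-0.16],"roll":0},{"claw":0,"delta_pos":[0,0,-0.19],"roll":0},{"claw":0,"delta_pos":[0,0,-0.19],"roll":0}]' ; python3 - <<'E'
from h import *
p,d=robot.capture("side");cv2.imwrite("pics/s1.png",cv2.resize(p[60:300,100:420,::-1],(640,480)))
E
```

```text
time_s: 3.75
eef_pos: [0.499, 0.0743, 0.2154]
tool_rot: [3.131, -0.006, 1.044]
ft_force: [1.5, -0.3, -0.6]
gripper_width: 0.203
```

View pics/s1.png

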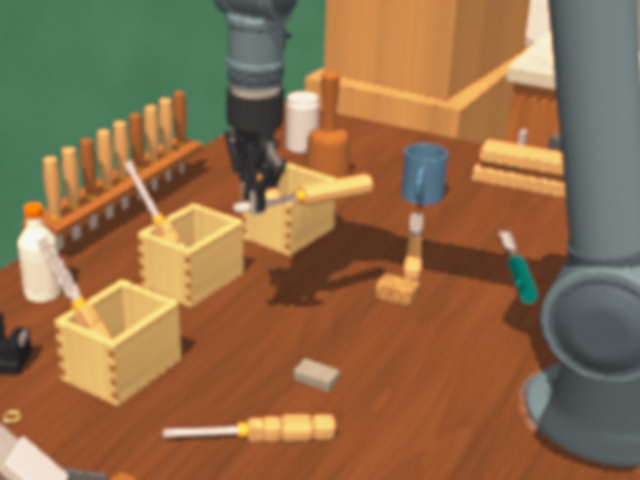

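The side view shows the gouge held level at (310,193), so 20 N is too firm for it to swing. The turquoise look-alike lies clear at (518,265). I'll go low and ease the grip in small steps, watching the wrist moment.

```bash
cat > st.py <<'E'
from h import robot
o=robot.get_obs();print(round(o["time_s"],2),"tcp",o["eef_pos"].round(4),"w_mm",round(o["gripper_width"]*85.4,2),"F",o["ft_force"].round(2),"M",o["wrist_torque"].round(3),flush=True)
E
python3 st.py
python3 -m crank '[{"claw":0,"delta_pos":[0,0,0.04],"roll":0},{"claw":0,"delta_pos":[0,0,0.075],"roll":0},{"claw":0,"delta_pos":[0,0,0.09],"roll":0},{"claw":0,"delta_pos":[0,0,0.09],"roll":0}]' >/dev/null; python3 st.py
python3 -m crank '[{"claw":0.0165,"delta_pos":[0,0,0],"roll":0},{"claw":0.0165,"delta_pos":[0,0,0],"roll":0}]' >/dev/null; python3 st.py
python3 -m crank '[{"claw":0.0171,"delta_pos":[0,0,0],"roll":0},{"claw":0.0171,"delta_pos":[0,0,0],"roll":0}]' >/dev/null; python3 st.py
python3 -m crank '[{"claw":0.0173,"delta_pos":[0,0,0],"roll":0},{"claw":0.0173,"delta_pos":[0,0,0],"roll":0}]' >/dev/null; python3 st.py
```

```text
3.8 tcp [0.4978 0.0744 0.2122] w_mm 17.18 F [ 0.03 -0.09 -0.7 ] M [ 0.073 -0.042 -0.024]
4.13 tcp [0.4899 0.0741 0.1128] w_mm 17.64 F [-1.18 -0.01 -1.48] M [0.05  0.047 0.004]
4.3 tcp [0.4952 0.0743 0.1185] w_mm 17.4 F [-0.15 -0.1  -0.8 ] M [ 0.051 -0.034  0.026]
4.47 tcp [0.4963 0.0743 0.1195] w_mm 16.85 F [-0.36 -0.22 -0.93] M [ 0.048 -0.04   0.023]
4.63 tcp [0.4956 0.0743 0.1188] w_mm 17.6 F [-0.14 -0.81 -1.04] M [ 0.081 -0.019  0.045]
```

```bash

python3 -m crank '[{"claw":0.0175,"delta_pos":[0,0,0],"roll":0},{"claw":0.0175,"delta_pos":[0,0,0],"roll":0}]' >/dev/null; python3 st.py
python3 -m crank '[{"claw":0.0177,"delta_pos":[0,0,0],"roll":0},{"claw":0.0177,"delta_pos":[0,0,0],"roll":0}]' >/dev/null; python3 st.py
python3 - <<'E'
from h import *
p,d=robot.capture("side");cv2.imwrite("pics/s2.png",cv2.resize(p[110:270,130:350,::-1],(550,400)))
E
```

```text
4.8 tcp [0.4951 0.0743 0.1183] w_mm 17.54 F [ 0.61 -0.29 -0.61] M [ 0.094 -0.053  0.006]
4.97 tcp [0.4949 0.0743 0.118 ] w_mm 18.0 F [-0.35  0.3  -0.89] M [ 0.035 -0.046 -0.01 ]
```

View pics/s2.png

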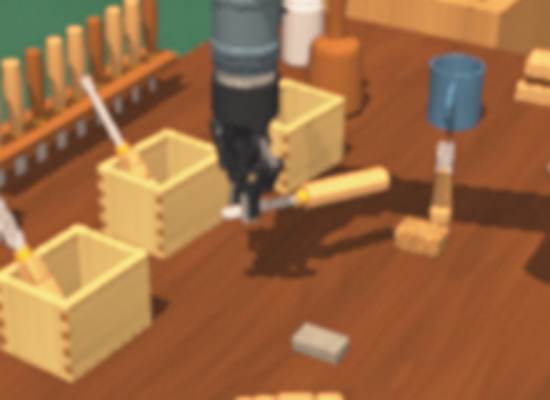

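The gouge is still level, with the handle at (345,187). I'll keep easing and measure the tilt from depth.

```bash
cat > tilt.py <<'E'
from h import *
import sys
# tilt of held tool: sign=+1 if blade points along tool x, else -1
sg=float(sys.argv[1]) if len(sys.argv)>1 else 1
o=robot.get_obs();e=o["eef_pos"];y=o["tool_rot"][2]
a=sg*np.array([np.cos(y),np.sin(y)]);n=np.array([-a[1],a[0]])
for cam in ("side","top"):
    p,d=robot.capture(cam);X=cloud(cam,d)[d>0];R=X[:,:2]-e[:2];s=-(R@a);t=R@n;h=X[:,2]-e[2]
    m=(abs(t)<.022)&(s>-.01)&(s<.22)&(X[:,2]>.006)&(h<-.0)&(np.hypot(s,h)>.03)&(np.hypot(s,h)<.215)
    m|=(abs(t)<.022)&(s>.05)&(s<.22)&(abs(h)<.03)&(X[:,2]>.012)
    if m.sum()<15: print(cam,"few",m.sum());continue
    ang=np.degrees(np.arctan2(-h[m]+.005,s[m]));r=np.hypot(s[m],h[m]);f=r>.1
    print(cam,m.sum(),"down-angle med",np.median(ang).round(1),"far part",np.median(ang[f]).round(1) if f.any() else None,"rmax",r.max().round(3),"zmin",X[m,2].min().round(3))
E
python3 -m crank '[{"claw":0.0180,"delta_pos":[0,0,0],"roll":0},{"claw":0.0180,"delta_pos":[0,0,0],"roll":0}]' >/dev/null; python3 st.py; python3 tilt.py
python3 -m crank '[{"claw":0.0183,"delta_pos":[0,0,0],"roll":0},{"claw":0.0183,"delta_pos":[0,0,0],"roll":0}]' >/dev/null; python3 st.py;  python3 tilt.py
```

```text
5.18 tcp [0.4949 0.0743 0.118 ] w_mm 18.46 F [-0.67 -0.05 -1.16] M [ 0.042 -0.052  0.018]
side 370 down-angle med 13.7 far part 12.6 rmax 0.188 zmin 0.068
top 358 down-angle med 16.1 far part 15.7 rmax 0.189 zmin 0.06
5.45 tcp [0.4949 0.0743 0.118 ] w_mm 18.42 F [ 0.89  0.33 -0.8 ] M [-0.005  0.072  0.009]
side 327 down-angle med 37.1 far part 35.6 rmax 0.19 zmin 0.007
top 323 down-angle med 33.0 far part 32.5 rmax 0.192 zmin 0.017
```

It swings at about 18.2 mm opening. I'll firm up, raise, and ease again.

```bash

python3 -m crank '[{"claw":0.016,"delta_pos":[0,0,0],"roll":0},{"claw":0.016,"delta_pos":[0,0,-0.03],"roll":0},{"claw":0.016,"delta_pos":[0,0,-0.06],"roll":0},{"claw":0.016,"delta_pos":[0,0,-0.085],"roll":0},{"claw":0.016,"delta_pos":[0,0,-0.085],"roll":0},{"claw":0.018,"delta_pos":[0,0,-0.085],"roll":0},{"claw":0.0181,"delta_pos":[0,0,-0.085],"roll":0}]' >/dev/null; python3 st.py;  python3 tilt.py
python3 -m crank '[{"claw":0.0182,"delta_pos":[0,0,0],"roll":0},{"claw":0.0182,"delta_pos":[0,0,0],"roll":0}]' >/dev/null; python3 st.py; python3 tilt.py
```

```text
6.13 tcp [0.4946 0.0744 0.2025] w_mm 18.26 F [-0.7   0.7  -1.94] M [ 0.019 -0.019 -0.031]
side 343 down-angle med 39.4 far part 37.9 rmax 0.192 zmin 0.083
top 364 down-angle med 35.4 far part 34.7 rmax 0.197 zmin 0.006
6.4 tcp [0.4941 0.0743 0.2019] w_mm 18.35 F [-0.69  0.38 -1.1 ] M [ 0.067 -0.058  0.015]
side 329 down-angle med 46.2 far part 44.9 rmax 0.191 zmin 0.065
top 328 down-angle med 44.9 far part 44.1 rmax 0.193 zmin 0.009
```

```bash

python3 -m crank '[{"claw":0.0183,"delta_pos":[0,0,0],"roll":0},{"claw":0.0183,"delta_pos":[0,0,0],"roll":0},{"claw":0.0183,"delta_pos":[0,0,0],"roll":0}]' >/dev/null; python3 st.py;  python3 tilt.py
python3 -m crank '[{"claw":0.0184,"delta_pos":[0,0,0],"roll":0},{"claw":0.0184,"delta_pos":[0,0,0],"roll":0},{"claw":0.0160,"delta_pos":[0,0,0],"roll":0}]' >/dev/null; python3 st.py; python3 tilt.py
```

```text
6.75 tcp [0.4949 0.0744 0.203 ] w_mm 18.23 F [-0.49 -0.01 -0.94] M [ 0.069 -0.028  0.022]
side 371 down-angle med 75.8 far part 74.6 rmax 0.2 zmin 0.011
top 209 down-angle med 68.3 far part 67.7 rmax 0.199 zmin 0.007
7.1 tcp [0.4949 0.0743 0.2031] w_mm 17.23 F [ 0.59  0.51 -0.67] M [-0.005 -0.053 -0.026]
side 371 down-angle med 75.1 far part 73.8 rmax 0.196 zmin 0.017
top 207 down-angle med 68.6 far part 67.6 rmax 0.196 zmin 0.021
```

```bash
python3 go.py 0.575 -0.259 0.335 174
python3 -m crank '[{"claw":0.015,"delta_pos":[0,0,-0.035],"roll":-0.12},{"claw":0.015,"delta_pos":[0,0,-0.075],"roll":-0.24},{"claw":0.015,"delta_pos":[0,0,-0.11],"roll":-0.36},{"claw":0.015,"delta_pos":[0,0,-0.132],"roll":-0.48},{"claw":0.015,"delta_pos":[0,0,-0.132],"roll":-0.6}]' >/dev/null; python3 go.py 0.575 -0.259 0.335 174
```

```text
t 7.2 tcp [0.4949 0.0743 0.203 ] yaw 59.8 rot [3.141 0.    1.044] q [ 0.02  0.24 -0.22  1.11 -0.    2.12] w 0.207 F [ 0.5  0.1 -1.5]
delta [-0.2478, 0.2369, -0.132] roll -1.993 rows 16.0
t 7.62 tcp [0.4972 0.0744 0.3408] yaw 94.5 rot [3.132e+00 1.000e-03 1.650e+00] q [ 0.02  0.21  0.1   1.45 -0.    1.51] w 0.204 F [-0.1  0.5 -1. ]
delta [-0.3385, 0.0513, 0.0058] roll -1.387 rows 12.0
```

```bash

python3 -m crank '[{"claw":0.015,"delta_pos":[-0.03,0.005,0],"roll":-0.12},{"claw":0.015,"delta_pos":[-0.065,0.01,0],"roll":-0.24},{"claw":0.015,"delta_pos":[-0.1,0.015,0],"roll":-0.36},{"claw":0.015,"delta_pos":[-0.135,0.02,0],"roll":-0.48},{"claw":0.015,"delta_pos":[-0.17,0.026,0],"roll":-0.6},{"claw":0.015,"delta_pos":[-0.205,0.031,0],"roll":-0.72},{"claw":0.015,"delta_pos":[-0.24,0.036,0],"roll":-0.84},{"claw":0.015,"delta_pos":[-0.275,0.042,0],"roll":-0.96}]' >/dev/null; python3 go.py 0.575 -0.259 0.335 174
```

```text
t 8.28 tcp [ 0.5568 -0.1987  0.3351] yaw 149.5 rot [-3.142  0.     2.609] q [-0.45  0.42  0.37  1.52 -0.    0.08] w 0.207 F [ 0.9 -0.2  0.4]
delta [-0.0463, -0.0428, 0.0001] roll -0.427 rows 4.0
```

```bash

python3 -m crank '[{"claw":0.015,"delta_pos":[-0.02,-0.018,0],"roll":-0.12},{"claw":0.015,"delta_pos":[-0.036,-0.033,0],"roll":-0.24},{"claw":0.015,"delta_pos":[-0.046,-0.043,0],"roll":-0.36},{"claw":0.015,"delta_pos":[-0.046,-0.043,0],"roll":-0.427},{"claw":0.015,"delta_pos":[-0.046,-0.043,0],"roll":-0.427},{"claw":0.015,"delta_pos":[-0.046,-0.043,0],"roll":-0.427}]' >/dev/null; python3 go.py 0.575 -0.259 0.335 174; python3 tilt.py
python3 - <<'E'
from h import *
p,d=robot.capture("side");X=cloud("side",d);e=robot.get_obs()["eef_pos"]
for z in (.16,.19,.22,.26,.29):
    m=(d>0)&(abs(X[...,2]-z)<.008)&(np.hypot(X[...,0]-e[0],X[...,1]-e[1])<.09)
    print(z,m.sum(),np.median(X[m],0).round(3),np.percentile(X[m],[3,97],axis=0)[:,:2].round(3).tolist())
cv2.imwrite("pics/s3.png",cv2.resize(p[60:220,130:350,::-1],(660,480)))
E
```

```text
t 8.78 tcp [ 0.5743 -0.2574  0.3348] yaw 173.5 rot [ 3.141 -0.     3.029] q [-0.52  0.51  0.52  1.58  0.   -0.41] w 0.206 F [-0.2 -0.  -1.2]
delta [-0.0009, -0.0015, -0.0002] roll -0.008 rows 1.0
side 303 down-angle med 74.4 far part 73.4 rmax 0.197 zmin 0.146
top few 0
0.16 34 [ 0.632 -0.251  0.159] [[0.623, -0.264], [0.649, -0.244]]
0.19 38 [ 0.619 -0.249  0.189] [[0.61, -0.262], [0.639, -0.24]]
0.22 41 [ 0.608 -0.249  0.221] [[0.597, -0.261], [0.627, -0.241]]
0.26 33 [ 0.598 -0.251  0.259] [[0.588, -0.258], [0.61, -0.242]]
0.29 12 [ 0.584 -0.252  0.288] [[0.58, -0.259], [0.59, -0.248]]
```

View pics/s3.png

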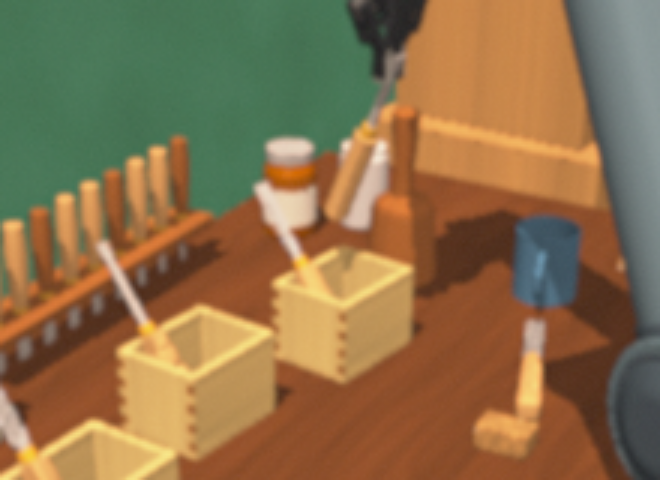

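The gouge hangs handle down at (360,170), 16° off vertical, with its butt over the right box's -y side. I'll lower it.

```bash

python3 -m crank '[{"claw":0.015,"delta_pos":[0.008,-0.003,0.01],"roll":0},{"claw":0.015,"delta_pos":[0.008,-0.003,0.035],"roll":0},{"claw":0.015,"delta_pos":[0.008,-0.003,0.06],"roll":0},{"claw":0.015,"delta_pos":[0.008,-0.003,0.085],"roll":0},{"claw":0.015,"delta_pos":[0.008,-0.003,0.105],"roll":0},{"claw":0.015,"delta_pos":[0.008,-0.003,0.12],"roll":0},{"claw":0.015,"delta_pos":[0.008,-0.003,0.127],"roll":0},{"claw":0.015,"delta_pos":[0.008,-0.003,0.127],"roll":0}]' >/dev/null; python3 st.py
python3 -m crank '[{"claw":0.015,"delta_pos":[0,0,0.003],"roll":0},{"claw":0.015,"delta_pos":[0,0,0.006],"roll":0},{"claw":0.015,"delta_pos":[0,0,0.006],"roll":0}]' >/dev/null; python3 st.py
python3 -m crank '[{"claw":0.015,"delta_pos":[0,0,0.002],"roll":0},{"claw":0.015,"delta_pos":[0,0,0.004],"roll":0},{"claw":0.015,"delta_pos":[0,0,0.004],"roll":0}]' >/dev/null; python3 st.py;python3 tilt.py
```

```text
9.6 tcp [ 0.5649 -0.2583  0.2063] w_mm 17.3 F [-0.18  0.36 -0.92] M [-0.015  0.113  0.025]
9.85 tcp [ 0.5665 -0.2596  0.2028] w_mm 17.69 F [-0.37 -0.18 -0.56] M [0.005 0.016 0.025]
10.1 tcp [ 0.5661 -0.2595  0.198 ] w_mm 17.88 F [ 0.2   0.12 -0.43] M [0.051 0.038 0.013]
side 388 down-angle med 74.1 far part 71.9 rmax 0.192 zmin 0.006
top few 0
```

```bash

python3 -m crank '[{"claw":0.015,"delta_pos":[0,0,0.002],"roll":0},{"claw":0.015,"delta_pos":[0,0,0.004],"roll":0},{"claw":0.015,"delta_pos":[0,0,0.004],"roll":0}]' >/dev/null; python3 st.py
python3 -m crank '[{"claw":0.0183,"delta_pos":[0.005,0,0],"roll":0},{"claw":0.0184,"delta_pos":[0.01,0,0.002],"roll":0},{"claw":0.0186,"delta_pos":[0.015,0,0.004],"roll":0},{"claw":0.0186,"delta_pos":[0.015,0,0.004],"roll":0}]' >/dev/null; python3 st.py;python3 tilt.py
```

```text
10.45 tcp [ 0.5663 -0.2602  0.1969] w_mm 17.57 F [-3.89  0.42 11.7 ] M [0.309 0.883 0.01 ]
10.78 tcp [ 0.5497 -0.2575  0.1895] w_mm 18.54 F [-1.33  1.05  3.02] M [0.032 0.307 0.027]
side 485 down-angle med 72.5 far part 69.6 rmax 0.185 zmin 0.006
top 19 down-angle med 48.5 far part 48.5 rmax 0.202 zmin 0.014
```

```bash

python3 -m crank '[{"claw":0.022,"delta_pos":[0,0,0],"roll":0},{"claw":0.03,"delta_pos":[0,0,0],"roll":0},{"claw":0.04,"delta_pos":[0,0,0],"roll":0},{"claw":0.04,"delta_pos":[0,0,-0.03],"roll":0},{"claw":0.04,"delta_pos":[0,0,-0.07],"roll":0},{"claw":0.04,"delta_pos":[0,0,-0.1],"roll":0},{"claw":0.04,"delta_pos":[0,0,-0.1],"roll":0}]' >/dev/null; python3 st.py
python3 - <<'E'
from h import *
p,d=robot.capture("side");X=cloud("side",d)
cv2.imwrite("pics/s4.png",cv2.resize(p[60:220,130:350,::-1],(660,480)))
E
python3 go.py 0.451 0.327 0.25 33.7
```

```text
11.47 tcp [ 0.5537 -0.2591  0.2971] w_mm 39.98 F [-0.59 -0.2   1.6 ] M [-0.029 -0.015  0.012]
t 11.52 tcp [ 0.5533 -0.2589  0.2942] yaw 173.7 rot [-3.138  0.007  3.031] q [-0.54  0.44  0.31  1.43  0.   -0.43] w 0.468 F [ 0.3 -0.6  0.3]
delta [0.1663, 0.571, 0.0442] roll 2.443 rows 20.0
```

View pics/s4.png

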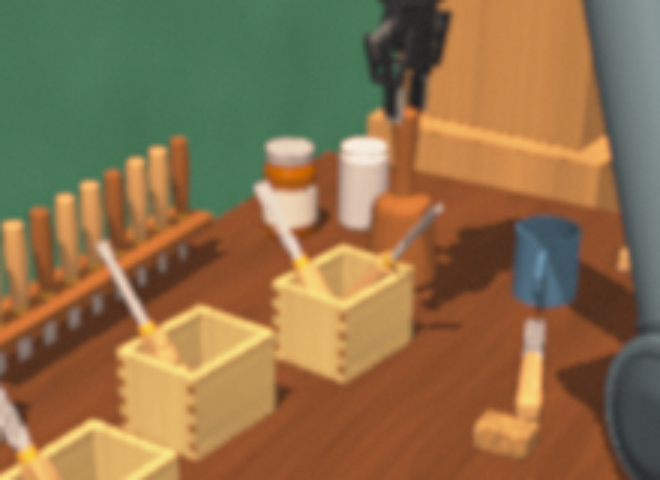

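The gouge stands handle down in its box at (400,245), leaning on the -x rim, and its stock tool stands untouched. Next is the file.

```bash
python3 go.py 0.421 -0.3555 0.09 110.3
python3 -m crank '[{"claw":0.05,"delta_pos":[0.03,-0.02,0],"roll":0.12},{"claw":0.05,"delta_pos":[0.06,-0.04,0],"roll":0.24},{"claw":0.05,"delta_pos":[0.09,-0.07,0],"roll":0.36},{"claw":0.05,"delta_pos":[0.12,-0.11,0.01],"roll":0.48},{"claw":0.05,"delta_pos":[0.12,-0.11,0.05],"roll":0.6},{"claw":0.05,"delta_pos":[0.12,-0.11,0.09],"roll":0.72},{"claw":0.05,"delta_pos":[0.12,-0.11,0.13],"roll":0.84},{"claw":0.05,"delta_pos":[0.12,-0.11,0.17],"roll":0.96}]' >/dev/null; python3 go.py 0.421 -0.3555 0.09 110.3
```

```text
t 11.52 tcp [ 0.5533 -0.2589  0.2942] yaw 173.7 rot [-3.138  0.007  3.031] q [-0.54  0.44  0.31  1.43  0.   -0.43] w 0.468 F [ 0.3 -0.6  0.3]
delta [0.1208, -0.1106, 0.2042] roll 1.106 rows 9.0
t 12.18 tcp [ 0.4187 -0.3536  0.1175] yaw 118.2 rot [-3.142e+00 -1.000e-03  2.064e+00] q [-0.82  0.4  -0.23  0.94  0.    0.26] w 0.584 F [ 0.5 -0.4  0. ]
delta [-0.0027, 0.0011, 0.0275] roll 0.139 rows 2.0
```

```bash

python3 -m crank '[{"claw":0.05,"delta_pos":[-0.003,0.001,0.03],"roll":0.12},{"claw":0.05,"delta_pos":[-0.003,0.001,0.065],"roll":0.139},{"claw":0.05,"delta_pos":[-0.003,0.001,0.1],"roll":0.139},{"claw":0.05,"delta_pos":[-0.003,0.001,0.1],"roll":0.139},{"claw":0.05,"delta_pos":[-0.003,0.001,0.1],"roll":0.139}]' >/dev/null; python3 st.py
python3 -m crank '[{"claw":0,"delta_pos":[0,0,0],"roll":0},{"claw":0,"delta_pos":[0,0,0],"roll":0},{"claw":0,"delta_pos":[0,0,0],"roll":0},{"claw":0,"delta_pos":[0,0,0],"roll":0},{"claw":0,"delta_pos":[0,0,0],"roll":0}]' 20 >/dev/null; python3 st.py
python3 -m crank '[{"claw":0,"delta_pos":[0,0,-0.03],"roll":0},{"claw":0,"delta_pos":[0,0,-0.07],"roll":0},{"claw":0,"delta_pos":[0,0,-0.11],"roll":0},{"claw":0,"delta_pos":[0,0,-0.15],"roll":0},{"claw":0,"delta_pos":[0,0,-0.185],"roll":0},{"claw":0,"delta_pos":[0,0,-0.185],"roll":0},{"claw":0,"delta_pos":[0,0,-0.185],"roll":0}]' >/dev/null; python3 st.py; python3 tilt.py -1
```

```text
12.6 tcp [ 0.4202 -0.354   0.0181] w_mm 50.32 F [-0.72  0.23  0.52] M [ 0.007 -0.021 -0.04 ]
13.02 tcp [ 0.4232 -0.3573  0.0217] w_mm 19.19 F [ 0.42 -1.84  1.5 ] M [-0.167 -0.076  0.039]
13.6 tcp [ 0.4234 -0.3574  0.208 ] w_mm 18.95 F [ 0.35 -0.5  -1.35] M [-0.086 -0.055  0.054]
side 194 down-angle med 4.1 far part 4.0 rmax 0.196 zmin 0.179
top 399 down-angle med 4.4 far part 3.9 rmax 0.189 zmin 0.184
```

```bash

python3 -m crank '[{"claw":0.0193,"delta_pos":[0,0,0],"roll":0},{"claw":0.0195,"delta_pos":[0,0,0],"roll":0},{"claw":0.0197,"delta_pos":[0,0,0],"roll":0},{"claw":0.0197,"delta_pos":[0,0,0],"roll":0}]' >/dev/null; python3 st.py; python3 tilt.py -1
python3 -m crank '[{"claw":0.0199,"delta_pos":[0,0,0],"roll":0},{"claw":0.0199,"delta_pos":[0,0,0],"roll":0}]' >/dev/null; python3 st.py; python3 tilt.py -1
python3 -m crank '[{"claw":0.0200,"delta_pos":[0,0,0],"roll":0},{"claw":0.0201,"delta_pos":[0,0,0],"roll":0}]' >/dev/null; python3 st.py; python3 tilt.py -1
```

```text
14.03 tcp [ 0.4216 -0.3555  0.204 ] w_mm 19.94 F [-0.51  0.29 -0.93] M [-0.006  0.009  0.055]
side 262 down-angle med 20.4 far part 20.1 rmax 0.195 zmin 0.124
top 345 down-angle med 33.5 far part 33.1 rmax 0.209 zmin 0.007
14.3 tcp [ 0.422  -0.356   0.2049] w_mm 20.02 F [-0.03 -0.16 -1.21] M [-0.018 -0.067  0.038]
side few 5
top few 3
14.57 tcp [ 0.4222 -0.3562  0.2053] w_mm 20.25 F [-0.04 -0.04  0.22] M [-0.039  0.037 -0.009]
side 102 down-angle med 94.2 far part 93.9 rmax 0.142 zmin 0.064
top few 0
```

```bash

python3 - <<'E'
from h import *
p,d=robot.capture("side");q,dt=robot.capture("top");X=cloud("top",dt)
cv2.imwrite("pics/s5.png",np.hstack([cv2.resize(p[90:250,240:400,::-1],(400,400)),cv2.resize(q[150:310,240:400,::-1],(400,400))]))
for c in("top","side"):
  for o in robot.silhouettes(c,"file")[:3]: print(c,round(o["p"],2),np.round(o["bbox"]))
E
python3 st.py
```

```text
side 0.77 [303. 122.  14.  50.]
side 0.43 [179. 268.  88.  14.]
14.87 tcp [ 0.4221 -0.3561  0.2052] w_mm 19.94 F [ 0.48 -0.51  0.08] M [ 0.045 -0.002 -0.011]
```

View pics/s5.png

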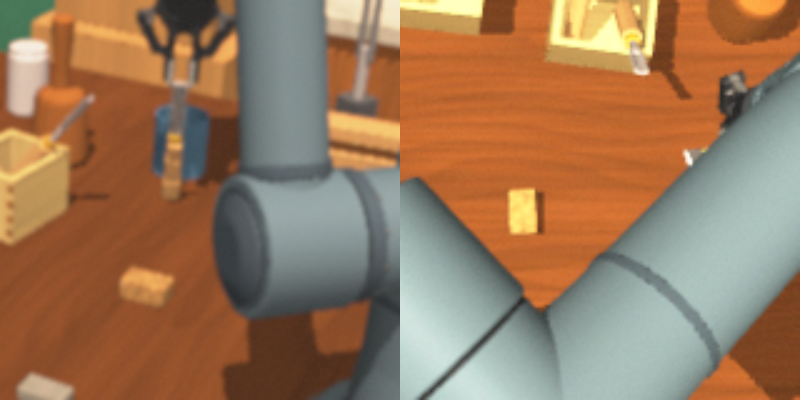

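The file hangs almost vertical below the jaws, from (180,70) to (172,195). I'll clamp it and measure.

```bash

python3 -m crank '[{"claw":0.015,"delta_pos":[0,0,0],"roll":0},{"claw":0.015,"delta_pos":[0,0,0],"roll":0},{"claw":0.015,"delta_pos":[0,0,-0.03],"roll":0},{"claw":0.015,"delta_pos":[0,0,-0.07],"roll":0},{"claw":0.015,"delta_pos":[0,0,-0.11],"roll":0},{"claw":0.015,"delta_pos":[0,0,-0.14],"roll":0},{"claw":0.015,"delta_pos":[0,0,-0.14],"roll":0},{"claw":0.015,"delta_pos":[0,0,-0.14],"roll":0}]' >/dev/null; python3 st.py
cat > hang.py <<'E'
from h import *
p,d=robot.capture("side");X=cloud("side",d);e=robot.get_obs()["eef_pos"]
s=robot.silhouettes("side","file")[:0]
for h in np.arange(.02,.24,.02):
    m=(d>0)&(abs(X[...,2]-(e[2]-h))<.006)&(np.hypot(X[...,0]-e[0],X[...,1]-e[1])<.1)&(X[...,2]>.012)
    if m.sum()>3: print("below",h.round(2),m.sum(),np.median(X[m],0).round(3),np.percentile(X[m],[3,97],axis=0)[:,:2].round(3).tolist())
E
python3 hang.py; python3 go.py 0.63 0.22 0.345 175
```

```text
15.53 tcp [ 0.423  -0.357   0.3474] w_mm 14.68 F [ 0.68 -1.19 -0.84] M [-0.084 -0.047 -0.058]
t 15.63 tcp [ 0.4219 -0.3559  0.3442] yaw 110.7 rot [-3.141e+00 -1.000e-03  1.932e+00] q [-0.82  0.33  0.27  1.51 -0.    0.39] w 0.173 F [-0.1  0.4 -0.5]
delta [0.4653, 0.3981, -0.0008] roll -1.123 rows 15.0
```

```bash

python3 - <<'E'
from h import *
for c in("side","top"):
  p,d=robot.capture(c);X=cloud(c,d)
  for o in robot.silhouettes(c,"file")[:4]:
    m=o["pixels"]&(d>0);P=X[m];i=P[:,2].argsort()
    print(c,round(o["p"],2),np.round(o["bbox"]),"lo",P[i[:8]].mean(0).round(3),"hi",P[i[-8:]].mean(0).round(3),"med",np.median(P,0).round(3))
  e=robot.get_obs()["eef_pos"]
  m=(d>0)&(np.hypot(X[...,0]-e[0],X[...,1]-e[1])<.25)&(X[...,2]>.007)&(X[...,2]<.26)&(X[...,1]<-.2)&(X[...,0]<.5)&(X[...,0]>.25)
  P=X[m]
  if len(P): print(c,m.sum(),P.min(0).round(3),P.max(0).round(3),[ (z,((P[:,2]>z)&(P[:,2]<z+.03)).sum(),P[(P[:,2]>z)&(P[:,2]<z+.03)].mean(0).round(3) if ((P[:,2]>z)&(P[:,2]<z+.03)).any() else 0) for z in np.arange(.0,.26,.03).round(2)])
  cv2.imwrite(f"pics/f_{c}.png",p[...,::-1])
cv2.imwrite("pics/s6.png",np.hstack([cv2.resize(cv2.imread("pics/f_side.png")[60:260,250:410],(384,480)),cv2.resize(cv2.imread("pics/f_top.png")[170:330,270:398],(384,480))]))
E
```

```text
side 750 [ 0.357 -0.538  0.007] [ 0.5   -0.201  0.094] [(np.float64(0.0), np.int64(291), array([ 0.419, -0.352,  0.02 ])), (np.float64(0.03), np.int64(165), array([ 0.453, -0.459,  0.045])), (np.float64(0.06), np.int64(282), array([ 0.462, -0.483,  0.076])), (np.float64(0.09), np.int64(12), array([ 0.458, -0.477,  0.092])), (np.float64(0.12), np.int64(0), 0), (np.float64(0.15), np.int64(0), 0), (np.float64(0.18), np.int64(0), 0), (np.float64(0.21), np.int64(0), 0), (np.float64(0.24), np.int64(0), 0)]
top 0.88 [308. 210.  59.  29.] lo [ 0.395 -0.289 -0.005] hi [ 0.362 -0.251  0.394] med [ 0.393 -0.282  0.019]
top 0.42 [296. 138.  47.  45.] lo [ 0.578 -0.213 -0.003] hi [ 0.589 -0.267  0.099] med [ 0.609 -0.235  0.056]
top 350 [ 0.356 -0.376  0.007] [ 0.445 -0.202  0.032] [(np.float64(0.0), np.int64(345), array([ 0.398, -0.289,  0.02 ])), (np.float64(0.03), np.int64(5), array([ 0.411, -0.331,  0.031])), (np.float64(0.06), np.int64(0), 0), (np.float64(0.09), np.int64(0), 0), (np.float64(0.12), np.int64(0), 0), (np.float64(0.15), np.int64(0), 0), (np.float64(0.18), np.int64(0), 0), (np.float64(0.21), np.int64(0), 0), (np.float64(0.24), np.int64(0), 0)]
```

View pics/s6.png

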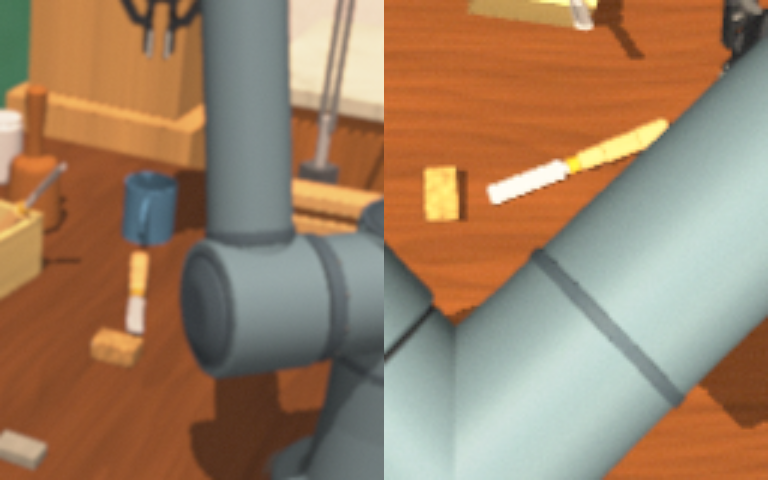

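The file slipped through the jaws and lies on the bench again, reversed: blade end by the sanding block, handle towards the mug. Nothing else moved. I'll re-measure it.

```bash

python3 - <<'E'
from h import *
A=[]
for c in("side","top"):
  p,d=robot.capture(c);X=cloud(c,d)
  m=(d>0)&(X[...,0]>.33)&(X[...,0]<.46)&(X[...,1]>-.43)&(X[...,1]<-.17)&(X[...,2]>.007)&(X[...,2]<.034)
  k,l=cv2.connectedComponents(m.astype(np.uint8));m=l==1+np.argmax([(l==i).sum() for i in range(1,k)])
  P=X[m];cc=P[:,:2].mean(0);w,V=np.linalg.eigh(np.cov(P[:,:2].T));ax=V[:,1];ax=ax*np.sign(ax[1]);t=(P[:,:2]-cc)@ax
  print(c,m.sum(),"yaw",np.degrees(np.arctan2(ax[1],ax[0])).round(1),"lo-y end",(cc+ax*t.min()).round(3),"hi-y end",(cc+ax*t.max()).round(3),np.ptp(t).round(3))
  for s in np.arange(t.min(),t.max(),.03):
    f=(t>=s)&(t<s+.03);print("  s",round(s-t.min(),2),"z95",np.percentile(P[f,2],90).round(3),"c",P[f,:2].mean(0).round(3))
E
python3 go.py 0.38 -0.24 0.09 110
```

```text
side 211 yaw 110.6 lo-y end [ 0.429 -0.37 ] hi-y end [ 0.356 -0.175] 0.209
  s 0.0 z95 0.027 c [ 0.425 -0.358]
  s 0.03 z95 0.027 c [ 0.415 -0.329]
  s 0.06 z95 0.028 c [ 0.402 -0.301]
  s 0.09 z95 0.025 c [ 0.393 -0.272]
  s 0.12 z95 0.018 c [ 0.382 -0.245]
  s 0.15 z95 0.018 c [ 0.372 -0.214]
  s 0.18 z95 0.017 c [ 0.36  -0.186]
top 389 yaw 111.3 lo-y end [ 0.432 -0.378] hi-y end [ 0.355 -0.18 ] 0.213
  s 0.0 z95 0.027 c [ 0.428 -0.361]
  s 0.03 z95 0.027 c [ 0.415 -0.337]
  s 0.06 z95 0.028 c [ 0.404 -0.309]
  s 0.09 z95 0.026 c [ 0.393 -0.28 ]
  s 0.12 z95 0.018 c [ 0.382 -0.252]
  s 0.15 z95 0.017 c [ 0.373 -0.225]
  s 0.18 z95 0.017 c [ 0.362 -0.196]
  s 0.21 z95 0.017 c [ 0.356 -0.18 ]
t 15.93 tcp [ 0.4217 -0.3557  0.344 ] yaw 110.7 rot [-3.141e+00 -2.000e-03  1.932e+00] q [-0.82  0.33  0.27  1.51 -0.    0.39] w 0.177 F [-0.5 -0.1  0.9]
delta [0.1229, 0.0019, 0.254] roll 0.012 rows 7.0
```

```bash
python3 go.py 0.364 -0.2 0.017 111
python3 -m crank '[{"claw":0.05,"delta_pos":[0.03,0,0.01],"roll":0},{"claw":0.05,"delta_pos":[0.065,0,0.03],"roll":0},{"claw":0.05,"delta_pos":[0.1,0.0,0.06],"roll":0},{"claw":0.05,"delta_pos":[0.135,0.001,0.09],"roll":0},{"claw":0.05,"delta_pos":[0.166,0.001,0.12],"roll":0},{"claw":0.05,"delta_pos":[0.166,0.001,0.16],"roll":0},{"claw":0.05,"delta_pos":[0.166,0.001,0.2],"roll":0},{"claw":0.05,"delta_pos":[0.166,0.001,0.24],"roll":0}]' >/dev/null;python3 go.py 0.364 -0.2 0.017 111
```

```text
t 15.93 tcp [ 0.4217 -0.3557  0.344 ] yaw 110.7 rot [-3.141e+00 -2.000e-03  1.932e+00] q [-0.82  0.33  0.27  1.51 -0.    0.39] w 0.177 F [-0.5 -0.1  0.9]
delta [0.166, 0.001, 0.327] roll -0.006 rows 9.0
t 16.6 tcp [ 0.3639 -0.1994  0.1065] yaw 110.8 rot [3.141e+00 1.000e-03 1.933e+00] q [-0.65  0.16 -0.59  0.81 -0.    0.55] w 0.584 F [ 0.8  0.4 -0.1]
delta [-0.0006, -0.0001, 0.0895] roll -0.004 rows 3.0
```

```bash

python3 -m crank '[{"claw":0.05,"delta_pos":[0,0,0.035],"roll":0},{"claw":0.05,"delta_pos":[0,0,0.07],"roll":0},{"claw":0.05,"delta_pos":[0,0,0.086],"roll":0},{"claw":0.05,"delta_pos":[0,0,0.086],"roll":0}]' >/dev/null; python3 st.py
python3 -m crank '[{"claw":0,"delta_pos":[0,0,0],"roll":0},{"claw":0,"delta_pos":[0,0,0],"roll":0},{"claw":0,"delta_pos":[0,0,0],"roll":0},{"claw":0,"delta_pos":[0,0,0],"roll":0},{"claw":0,"delta_pos":[0,0,0],"roll":0}]' 20 >/dev/null; python3 st.py
python3 -m crank '[{"claw":0,"delta_pos":[0,0,-0.03],"roll":0},{"claw":0,"delta_pos":[0,0,-0.07],"roll":0},{"claw":0,"delta_pos":[0,0,-0.11],"roll":0},{"claw":0,"delta_pos":[0,0,-0.15],"roll":0},{"claw":0,"delta_pos":[0,0,-0.185],"roll":0},{"claw":0,"delta_pos":[0,0,-0.185],"roll":0},{"claw":0,"delta_pos":[0,0,-0.185],"roll":0}]' >/dev/null; python3 st.py; python3 tilt.py
python3 -m crank '[{"claw":0.0193,"delta_pos":[0,0,0],"roll":0},{"claw":0.0195,"delta_pos":[0,0,0],"roll":0},{"claw":0.0195,"delta_pos":[0,0,0],"roll":0},{"claw":0.0180,"delta_pos":[0,0,0],"roll":0}]' >/dev/null; python3 st.py; python3 tilt.py
python3 -m crank '[{"claw":0.0194,"delta_pos":[0,0,0],"roll":0},{"claw":0.0197,"delta_pos":[0,0,0],"roll":0},{"claw":0.0180,"delta_pos":[0,0,0],"roll":0}]' >/dev/null; python3 st.py; python3 tilt.py
```

```text
16.93 tcp [ 0.361  -0.1978  0.0182] w_mm 49.57 F [-0.3  -0.72  0.2 ] M [ 0.039  0.063 -0.006]
17.35 tcp [ 0.3656 -0.2014  0.0229] w_mm 19.56 F [0.19 0.08 0.75] M [-0.201 -0.072 -0.001]
17.93 tcp [ 0.366  -0.2016  0.2093] w_mm 19.49 F [ 0.29  0.01 -1.55] M [ 0.19   0.093 -0.066]
side 104 down-angle med 6.4 far part 3.9 rmax 0.156 zmin 0.192
top few 0
18.37 tcp [ 0.3638 -0.1999  0.2057] w_mm 19.25 F [-0.35 -0.43 -0.33] M [ 0.12   0.013 -0.012]
side 101 down-angle med 6.9 far part 4.0 rmax 0.153 zmin 0.188
top few 0
18.72 tcp [ 0.3643 -0.2004  0.2067] w_mm 19.13 F [-0.47  0.45 -0.74] M [0.084 0.016 0.029]
side 93 down-angle med 11.1 far part 9.3 rmax 0.179 zmin 0.181
top few 0
```

```bash

python3 -m crank '[{"claw":0.0197,"delta_pos":[0,0,0],"roll":0},{"claw":0.0197,"delta_pos":[0,0,0],"roll":0},{"claw":0.0180,"delta_pos":[0,0,0],"roll":0}]' >/dev/null; python3 st.py; python3 tilt.py
python3 -m crank '[{"claw":0.0198,"delta_pos":[0,0,0],"roll":0},{"claw":0.0198,"delta_pos":[0,0,0],"roll":0},{"claw":0.0180,"delta_pos":[0,0,0],"roll":0}]' >/dev/null; python3 st.py; python3 tilt.py
```

```text
19.07 tcp [ 0.3643 -0.2003  0.2067] w_mm 19.41 F [ 0.25  0.49 -0.86] M [0.134 0.04  0.003]
side 107 down-angle med 52.5 far part 49.0 rmax 0.187 zmin 0.072
top few 0
19.42 tcp [ 0.3642 -0.2001  0.2066] w_mm 19.33 F [-0.45  0.59 -1.43] M [0.15  0.058 0.02 ]
side 270 down-angle med 81.7 far part 79.7 rmax 0.205 zmin 0.008
top few 0
```

```bash

python3 -m crank '[{"claw":0.015,"delta_pos":[0,0,-0.03],"roll":0},{"claw":0.015,"delta_pos":[0,0,-0.07],"roll":-0.1},{"claw":0.015,"delta_pos":[0,0,-0.11],"roll":-0.2},{"claw":0.015,"delta_pos":[0,0,-0.14],"roll":-0.3},{"claw":0.015,"delta_pos":[0,0,-0.145],"roll":-0.4},{"claw":0.015,"delta_pos":[0,0,-0.145],"roll":-0.5}]' >/dev/null; python3 st.py; python3 go.py 0.588 0.217 0.35 175
```

```text
20.02 tcp [ 0.3657 -0.2014  0.3548] w_mm 19.31 F [ 0.28  0.3  -1.02] M [-0.034  0.032  0.018]
t 20.02 tcp [ 0.3657 -0.2014  0.3548] yaw 139.6 rot [3.141 0.006 2.437] q [-0.66  0.04 -0.06  1.46 -0.    0.05] w 0.226 F [ 0.3  0.3 -1. ]
delta [0.1017, 0.4628, 0.0048] roll -0.618 rows 12.0
```

```bash

python3 -m crank '[{"claw":0.015,"delta_pos":[0.006,0.028,0],"roll":-0.1},{"claw":0.015,"delta_pos":[0.014,0.066,0],"roll":-0.2},{"claw":0.015,"delta_pos":[0.023,0.104,0],"roll":-0.3},{"claw":0.015,"delta_pos":[0.032,0.142,0],"roll":-0.4},{"claw":0.015,"delta_pos":[0.041,0.18,0],"roll":-0.5},{"claw":0.015,"delta_pos":[0.05,0.218,0],"roll":-0.6},{"claw":0.015,"delta_pos":[0.059,0.256,0],"roll":-0.618},{"claw":0.015,"delta_pos":[0.068,0.294,0],"roll":-0.618}]' >/dev/null; python3 go.py 0.588 0.217 0.35 175
```

```text
t 20.68 tcp [0.5049 0.0689 0.3517] yaw 174.8 rot [-3.141  0.     3.051] q [ 0.01  0.24  0.16  1.49 -0.    0.1 ] w 0.223 F [ 0.4 -0.9 -1.5]
delta [-0.0693, 0.155, 0.0017] roll -0.003 rows 5.0
```

```bash

python3 -m crank '[{"claw":0.015,"delta_pos":[-0.016,0.036,0],"roll":0},{"claw":0.015,"delta_pos":[-0.032,0.07,0],"roll":0},{"claw":0.015,"delta_pos":[-0.048,0.105,0],"roll":0},{"claw":0.015,"delta_pos":[-0.06,0.135,0],"roll":0},{"claw":0.015,"delta_pos":[-0.067,0.15,0],"roll":0},{"claw":0.015,"delta_pos":[-0.067,0.15,0],"roll":0},{"claw":0.015,"delta_pos":[-0.067,0.15,0],"roll":0}]' >/dev/null; python3 go.py 0.588 0.217 0.35 175; python3 tilt.py; python3 hang.py
```

```text
t 21.27 tcp [0.585  0.2109 0.3507] yaw 174.8 rot [-3.141e+00 -1.000e-03  3.051e+00] q [ 0.24  0.5   0.54  1.62 -0.    0.33] w 0.225 F [-0.3 -0.1 -0.5]
delta [-0.0024, 0.0064, 0.0007] roll -0.003 rows 1.0
side 507 down-angle med 77.6 far part 76.3 rmax 0.2 zmin 0.157
top 94 down-angle med 76.4 far part 74.7 rmax 0.19 zmin 0.167
below 0.02 25 [0.581 0.212 0.331] [[0.577, 0.204], [0.589, 0.223]]
below 0.04 23 [0.587 0.214 0.312] [[0.585, 0.202], [0.592, 0.222]]
below 0.06 20 [0.594 0.215 0.292] [[0.592, 0.202], [0.599, 0.222]]
below 0.08 28 [0.602 0.213 0.271] [[0.596, 0.206], [0.609, 0.22]]
below 0.1 52 [0.604 0.218 0.253] [[0.596, 0.204], [0.623, 0.222]]
below 0.12 47 [0.614 0.218 0.232] [[0.604, 0.205], [0.63, 0.222]]
below 0.14 41 [0.619 0.218 0.212] [[0.611, 0.201], [0.636, 0.222]]
below 0.16 48 [0.627 0.217 0.191] [[0.618, 0.201], [0.645, 0.223]]
below 0.18 40 [0.631 0.218 0.172] [[0.625, 0.201], [0.652, 0.221]]
below 0.22 6 [0.664 0.267 0.129] [[0.66, 0.265], [0.666, 0.272]]
```

```bash

python3 -m crank '[{"claw":0.015,"delta_pos":[0.015,0,0.01],"roll":0},{"claw":0.015,"delta_pos":[0.015,0,0.035],"roll":0},{"claw":0.015,"delta_pos":[0.015,0,0.06],"roll":0},{"claw":0.015,"delta_pos":[0.015,0,0.085],"roll":0},{"claw":0.015,"delta_pos":[0.015,0,0.11],"roll":0},{"claw":0.015,"delta_pos":[0.015,0,0.128],"roll":0},{"claw":0.015,"delta_pos":[0.015,0,0.138],"roll":0},{"claw":0.015,"delta_pos":[0.015,0,0.138],"roll":0}]' >/dev/null; python3 st.py
python3 -m crank '[{"claw":0.015,"delta_pos":[0,0,0.003],"roll":0},{"claw":0.015,"delta_pos":[0,0,0.005],"roll":0},{"claw":0.015,"delta_pos":[0,0,0.005],"roll":0}]' >/dev/null; python3 st.py
python3 -m crank '[{"claw":0.015,"delta_pos":[0,0,0.002],"roll":0},{"claw":0.015,"delta_pos":[0,0,0.004],"roll":0},{"claw":0.015,"delta_pos":[0,0,0.004],"roll":0}]' >/dev/null; python3 st.py
```

```text
22.13 tcp [0.5681 0.2103 0.2115] w_mm 19.22 F [-0.21  0.06 -1.61] M [0.038 0.096 0.002]
22.38 tcp [0.5707 0.2116 0.2098] w_mm 19.32 F [-0.61 -0.04 -1.4 ] M [ 0.066  0.021 -0.028]
22.63 tcp [0.5701 0.2119 0.2056] w_mm 18.99 F [-1.79 -0.16  2.42] M [0.021 0.271 0.005]
```

Contact with the floor. I'll let it lean and release.

```bash

python3 -m crank '[{"claw":0.0195,"delta_pos":[0.005,0,0.001],"roll":0},{"claw":0.0197,"delta_pos":[0.011,0,0.002],"roll":0},{"claw":0.0199,"delta_pos":[0.017,0,0.004],"roll":0},{"claw":0.0199,"delta_pos":[0.022,0,0.006],"roll":0},{"claw":0.024,"delta_pos":[0.022,0,0.006],"roll":0},{"claw":0.032,"delta_pos":[0.022,0,0.006],"roll":0},{"claw":0.04,"delta_pos":[0.022,0,0.006],"roll":0}]' >/dev/null; python3 st.py
python3 -m crank '[{"claw":0.04,"delta_pos":[0,0,-0.03],"roll":0},{"claw":0.04,"delta_pos":[0,0,-0.07],"roll":0},{"claw":0.04,"delta_pos":[0,0,-0.1],"roll":0},{"claw":0.04,"delta_pos":[0,0,-0.1],"roll":0}]' >/dev/null; python3 st.py
python3 - <<'E'
from h import *
p,d=robot.capture("side")
cv2.imwrite("pics/s7.png",cv2.resize(p[110:300,90:300,::-1],(640,580)))
E
python3 go.py 0.4494 0.3264 0.25 33.7
```

```text
23.22 tcp [0.548  0.2136 0.1987] w_mm 39.77 F [-0.49  0.07  0.34] M [ 0.016  0.031 -0.038]
23.55 tcp [0.5509 0.2142 0.306 ] w_mm 40.15 F [0.99 0.28 0.46] M [ 0.034 -0.005  0.017]
t 23.6 tcp [0.5504 0.2141 0.303 ] yaw 174.7 rot [3.139 0.008 3.05 ] q [ 0.26  0.4   0.26  1.42 -0.    0.36] w 0.466 F [-0.6  0.3  0.3]
delta [0.1109, 0.1025, 0.053] roll 2.461 rows 20.0
```

View pics/s7.png

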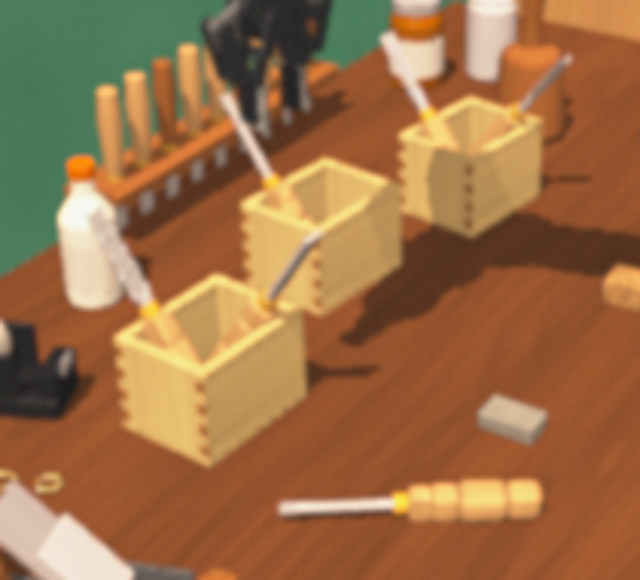

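The file stands in the left box at (245,310), and both file and gouge stocks are undisturbed. The last one is the screwdriver at (410,500).

```bash
python3 go.py 0.444 0.323 0.1 213.7
python3 -m crank '[{"claw":0.035,"delta_pos":[0.03,0.01,0],"roll":-0.12},{"claw":0.035,"delta_pos":[0.06,0.03,0],"roll":-0.24},{"claw":0.035,"delta_pos":[0.09,0.055,0.01],"roll":-0.36},{"claw":0.035,"delta_pos":[0.116,0.085,0.04],"roll":-0.48},{"claw":0.035,"delta_pos":[0.116,0.099,0.08],"roll":-0.6},{"claw":0.035,"delta_pos":[0.116,0.099,0.12],"roll":-0.68},{"claw":0.035,"delta_pos":[0.116,0.099,0.16],"roll":-0.68},{"claw":0.035,"delta_pos":[0.116,0.099,0.2],"roll":-0.68}]' >/dev/null; python3 go.py 0.444 0.323 0.019 213.7
```

```text
t 23.6 tcp [0.5504 0.2141 0.303 ] yaw 174.7 rot [3.139 0.008 3.05 ] q [ 0.26  0.4   0.26  1.42 -0.    0.36] w 0.466 F [-0.6  0.3  0.3]
delta [0.116, 0.0986, 0.203] roll -0.68 rows 7.0
t 24.27 tcp [0.4406 0.323  0.0978] yaw -146.2 rot [-3.141 -0.    -2.552] q [ 0.52  0.41 -0.27  0.89 -0.   -0.07] w 0.412 F [0.3 0.2 0.2]
delta [-0.0029, -0.0019, 0.0788] roll 0.001 rows 2.0
```

```bash

python3 -m crank '[{"claw":0.035,"delta_pos":[-0.001,0,0.035],"roll":0},{"claw":0.035,"delta_pos":[-0.001,0,0.065],"roll":0},{"claw":0.035,"delta_pos":[-0.001,0,0.080],"roll":0},{"claw":0.035,"delta_pos":[-0.001,0,0.080],"roll":0}]' >/dev/null; python3 st.py
python3 -m crank '[{"claw":0,"delta_pos":[0,0,0],"roll":0},{"claw":0,"delta_pos":[0,0,0],"roll":0},{"claw":0,"delta_pos":[0,0,0],"roll":0},{"claw":0,"delta_pos":[0,0,0],"roll":0},{"claw":0,"delta_pos":[0,0,0],"roll":0}]' 20 >/dev/null; python3 st.py
python3 -m crank '[{"claw":0,"delta_pos":[0,0,-0.03],"roll":0},{"claw":0,"delta_pos":[0,0,-0.07],"roll":0},{"claw":0,"delta_pos":[0,0,-0.11],"roll":0},{"claw":0,"delta_pos":[0,0,-0.15],"roll":0},{"claw":0,"delta_pos":[0,0,-0.18],"roll":0},{"claw":0,"delta_pos":[0,0,-0.18],"roll":0},{"claw":0,"delta_pos":[0,0,-0.18],"roll":0}]' >/dev/null; python3 st.py; python3 tilt.py -1
```

```text
24.6 tcp [0.4386 0.3211 0.0155] w_mm 35.17 F [-0.28  0.11  0.4 ] M [-0.019  0.015 -0.001]
25.02 tcp [0.4434 0.3239 0.0216] w_mm 6.98 F [ 0.39  0.34 -1.41] M [ 0.042 -0.029 -0.02 ]
25.6 tcp [0.4441 0.3244 0.2033] w_mm 7.13 F [ 0.17  0.23 -1.72] M [ 0.065 -0.152 -0.075]
side 671 down-angle med 5.4 far part 4.1 rmax 0.179 zmin 0.178
top 425 down-angle med 3.8 far part 3.5 rmax 0.21 zmin 0.007
```

```bash

python3 -m crank '[{"claw":0.0073,"delta_pos":[0,0,0],"roll":0},{"claw":0.0074,"delta_pos":[0,0,0],"roll":0},{"claw":0.0060,"delta_pos":[0,0,0],"roll":0}]' >/dev/null; python3 st.py; python3 tilt.py -1
python3 -m crank '[{"claw":0.0075,"delta_pos":[0,0,0],"roll":0},{"claw":0.0076,"delta_pos":[0,0,0],"roll":0},{"claw":0.0060,"delta_pos":[0,0,0],"roll":0}]' >/dev/null; python3 st.py; python3 tilt.py -1
```

```text
25.95 tcp [0.4415 0.3228 0.1989] w_mm 7.24 F [-0.03  0.08 -0.52] M [ 0.085 -0.07  -0.008]
side 663 down-angle med 5.6 far part 4.3 rmax 0.178 zmin 0.173
top 426 down-angle med 3.4 far part 3.0 rmax 0.203 zmin 0.007
26.3 tcp [0.4424 0.3234 0.2002] w_mm 7.43 F [ 0.58 -0.35 -0.72] M [ 0.001  0.032 -0.025]
side 635 down-angle med 26.8 far part 25.3 rmax 0.182 zmin 0.113
top 392 down-angle med 23.7 far part 23.3 rmax 0.195 zmin 0.007
```

```bash

python3 -m crank '[{"claw":0.0075,"delta_pos":[0,0,0],"roll":0},{"claw":0.0076,"delta_pos":[0,0,0],"roll":0},{"claw":0.0060,"delta_pos":[0,0,0],"roll":0}]' >/dev/null; python3 st.py; python3 tilt.py -1
python3 -m crank '[{"claw":0.0075,"delta_pos":[0,0,0],"roll":0},{"claw":0.0076,"delta_pos":[0,0,0],"roll":0},{"claw":0.0060,"delta_pos":[0,0,0],"roll":0}]' >/dev/null; python3 st.py; python3 tilt.py -1
```

```text
26.65 tcp [0.4425 0.3234 0.2004] w_mm 6.92 F [ 0.24 -0.22 -1.2 ] M [ 0.038 -0.043  0.029]
side 601 down-angle med 41.6 far part 40.0 rmax 0.183 zmin 0.075
top 360 down-angle med 38.2 far part 37.8 rmax 0.196 zmin 0.007
27.0 tcp [0.4424 0.3234 0.2003] w_mm 7.24 F [ 0.12 -0.13 -1.35] M [ 0.02  -0.019 -0.011]
side 570 down-angle med 53.6 far part 52.2 rmax 0.185 zmin 0.051
top 321 down-angle med 49.8 far part 49.5 rmax 0.198 zmin 0.006
```

```bash

python3 -m crank '[{"claw":0.0075,"delta_pos":[0,0,0],"roll":0},{"claw":0.0076,"delta_pos":[0,0,0],"roll":0},{"claw":0.0076,"delta_pos":[0,0,0],"roll":0},{"claw":0.0060,"delta_pos":[0,0,0],"roll":0}]' >/dev/null; python3 tilt.py -1
python3 -m crank '[{"claw":0.0075,"delta_pos":[0,0,0],"roll":0},{"claw":0.0076,"delta_pos":[0,0,0],"roll":0},{"claw":0.0060,"delta_pos":[0,0,0],"roll":0}]' >/dev/null; python3 st.py; python3 tilt.py -1
```

```text
side 536 down-angle med 69.3 far part 68.0 rmax 0.189 zmin 0.023
top 259 down-angle med 65.3 far part 64.8 rmax 0.195 zmin 0.006
27.78 tcp [0.4424 0.3233 0.2003] w_mm 7.26 F [-0.38 -0.35 -0.46] M [ 0.02  -0.051 -0.039]
side 534 down-angle med 69.6 far part 68.3 rmax 0.19 zmin 0.022
top 262 down-angle med 65.2 far part 64.8 rmax 0.213 zmin 0.006
```

```bash

python3 -m crank '[{"claw":0.0075,"delta_pos":[0,0,0],"roll":0},{"claw":0.0077,"delta_pos":[0,0,0],"roll":0},{"claw":0.0060,"delta_pos":[0,0,0],"roll":0}]' >/dev/null; python3 st.py; python3 tilt.py -1
python3 -m crank '[{"claw":0.005,"delta_pos":[0,0,-0.03],"roll":0},{"claw":0.005,"delta_pos":[0,0,-0.07],"roll":0},{"claw":0.005,"delta_pos":[0,0,-0.11],"roll":0.1},{"claw":0.005,"delta_pos":[0,0,-0.13],"roll":0.2},{"claw":0.005,"delta_pos":[0,0,-0.135],"roll":0.3},{"claw":0.005,"delta_pos":[0,0,-0.135],"roll":0.4}]' >/dev/null; python3 st.py;  python3 go.py 0.69 -0.037 0.335 174
```

```text
28.13 tcp [0.4424 0.3233 0.2003] w_mm 7.03 F [-0.33 -0.08 -0.58] M [0.009 0.019 0.023]
side 534 down-angle med 70.0 far part 68.5 rmax 0.187 zmin 0.025
top 257 down-angle med 65.3 far part 65.0 rmax 0.206 zmin 0.006
28.73 tcp [0.4436 0.324  0.3383] w_mm 6.72 F [ 0.46  0.17 -0.02] M [-0.009 -0.008 -0.027]
t 28.73 tcp [0.4436 0.324  0.3383] yaw -169.5 rot [ 3.14   0.005 -2.958] q [ 0.52  0.32  0.23  1.48 -0.    0.33] w 0.079 F [ 0.5  0.2 -0. ]
delta [-0.1765, -0.3998, 0.0033] roll 0.288 rows 11.0
```

The placed file's tip leans near the direct path, so I'll travel in -y first and then in +x.

```bash

python3 -m crank '[{"claw":0.005,"delta_pos":[0.006,-0.03,0],"roll":0.1},{"claw":0.005,"delta_pos":[0.013,-0.068,0],"roll":0.2},{"claw":0.005,"delta_pos":[0.02,-0.106,0],"roll":0.288},{"claw":0.005,"delta_pos":[0.027,-0.144,0],"roll":0.288},{"claw":0.005,"delta_pos":[0.034,-0.182,0],"roll":0.288},{"claw":0.005,"delta_pos":[0.04,-0.215,0],"roll":0.288},{"claw":0.005,"delta_pos":[0.046,-0.246,0],"roll":0.288}]' >/dev/null; python3 go.py 0.69 -0.037 0.335 174
```

```text
t 29.32 tcp [0.4429 0.0712 0.3355] yaw 174.3 rot [-3.141e+00  1.000e-03  3.041e+00] q [ 0.02  0.11 -0.04  1.42 -0.    0.12] w 0.081 F [0.8 0.8 0.1]
delta [-0.2567, -0.0829, 0.0005] roll 0.004 rows 7.0
```

```bash

python3 -m crank '[{"claw":0.005,"delta_pos":[-0.03,-0.01,0],"roll":0},{"claw":0.005,"delta_pos":[-0.068,-0.022,0],"roll":0},{"claw":0.005,"delta_pos":[-0.106,-0.034,0],"roll":0},{"claw":0.005,"delta_pos":[-0.144,-0.046,0],"roll":0},{"claw":0.005,"delta_pos":[-0.182,-0.059,0],"roll":0},{"claw":0.005,"delta_pos":[-0.22,-0.071,0],"roll":0},{"claw":0.005,"delta_pos":[-0.242,-0.078,0],"roll":0},{"claw":0.005,"delta_pos":[-0.242,-0.078,0],"roll":0}]' >/dev/null; python3 -m crank '[{"claw":0.005,"delta_pos":[0,0,0],"roll":0},{"claw":0.005,"delta_pos":[0,0,0],"roll":0}]'>/dev/null;  python3 go.py 0.69 -0.037 0.335 174; python3 tilt.py -1; python3 hang.py
```

```text
t 30.15 tcp [ 0.6758 -0.0283  0.3353] yaw 174.3 rot [ 3.141e+00 -1.000e-03  3.042e+00] q [-0.14  0.65  0.75  1.68  0.   -0.04] w 0.08 F [ 0.2  0.4 -1. ]
delta [-0.015, -0.0072, 0.0003] roll 0.005 rows 1.0
side 436 down-angle med 66.6 far part 65.9 rmax 0.19 zmin 0.157
top few 0
below 0.02 11 [ 0.673 -0.024  0.316] [[0.671, -0.028], [0.684, -0.017]]
below 0.04 10 [ 0.665 -0.024  0.296] [[0.661, -0.027], [0.67, -0.02]]
below 0.06 20 [ 0.653 -0.021  0.274] [[0.645, -0.027], [0.663, -0.011]]
below 0.08 41 [ 0.641 -0.017  0.256] [[0.632, -0.029], [0.658, -0.011]]
below 0.1 45 [ 0.631 -0.014  0.237] [[0.623, -0.027], [0.652, -0.006]]
below 0.12 47 [ 0.62  -0.012  0.217] [[0.614, -0.03], [0.64, -0.005]]
below 0.14 41 [ 0.612 -0.007  0.197] [[0.605, -0.03], [0.638, -0.001]]
below 0.16 63 [ 0.612 -0.007  0.177] [[0.597, -0.028], [0.757, 0.021]]
below 0.18 14 [0.736 0.018 0.156] [[0.611, -0.012], [0.744, 0.022]]
below 0.2 17 [0.721 0.022 0.139] [[0.714, 0.014], [0.73, 0.026]]
below 0.22 26 [0.702 0.023 0.117] [[0.688, 0.016], [0.712, 0.031]]
```

```bash

python3 -m crank '[{"claw":0.005,"delta_pos":[-0.017,-0.008,0.015],"roll":0},{"claw":0.005,"delta_pos":[-0.034,-0.015,0.035],"roll":0},{"claw":0.005,"delta_pos":[-0.034,-0.015,0.045],"roll":0},{"claw":0.005,"delta_pos":[-0.034,-0.015,0.045],"roll":0},{"claw":0.005,"delta_pos":[-0.034,-0.015,0.045],"roll":0}]' >/dev/null;  python3 go.py 0.708 -0.046 0.29 174; python3 hang.py
```

```text
t 30.77 tcp [ 0.7075 -0.0464  0.2907] yaw 174.3 rot [ 3.141e+00 -1.000e-03  3.042e+00] q [-0.15  0.72  0.76  1.62  0.   -0.06] w 0.081 F [-0.8 -0.1 -0.3]
delta [-0.0004, 0.0005, 0.0007] roll 0.005 rows 1.0
below 0.02 12 [ 0.706 -0.038  0.272] [[0.699, -0.056], [0.717, -0.036]]
below 0.04 12 [ 0.697 -0.04   0.251] [[0.694, -0.046], [0.703, -0.038]]
below 0.06 16 [ 0.687 -0.04   0.23 ] [[0.679, -0.051], [0.696, -0.032]]
below 0.08 32 [ 0.672 -0.035  0.212] [[0.663, -0.045], [0.69, -0.03]]
below 0.1 51 [ 0.665 -0.031  0.192] [[0.656, -0.048], [0.759, 0.02]]
below 0.12 63 [ 0.656 -0.028  0.172] [[0.647, -0.05], [0.753, 0.02]]
below 0.14 53 [ 0.651 -0.023  0.152] [[0.64, -0.052], [0.739, 0.021]]
below 0.16 54 [ 0.64  -0.026  0.132] [[0.627, -0.047], [0.725, 0.026]]
below 0.18 37 [0.699 0.024 0.112] [[0.654, -0.025], [0.711, 0.03]]
below 0.2 241 [ 0.687 -0.029  0.092] [[0.611, -0.071], [0.716, 0.051]]
below 0.22 127 [ 0.69  -0.051  0.072] [[0.61, -0.07], [0.717, 0.052]]
```

```bash

python3 -m crank '[{"claw":0.005,"delta_pos":[0,0,0.015],"roll":0},{"claw":0.005,"delta_pos":[0,0,0.035],"roll":0},{"claw":0.005,"delta_pos":[0,0,0.055],"roll":0},{"claw":0.005,"delta_pos":[0,0,0.075],"roll":0},{"claw":0.005,"delta_pos":[0,0,0.088],"roll":0},{"claw":0.005,"delta_pos":[0,0,0.092],"roll":0},{"claw":0.005,"delta_pos":[0,0,0.092],"roll":0}]' >/dev/null; python3 st.py
python3 -m crank '[{"claw":0.005,"delta_pos":[0,0,0.003],"roll":0},{"claw":0.005,"delta_pos":[0,0,0.006],"roll":0},{"claw":0.005,"delta_pos":[0,0,0.006],"roll":0}]' >/dev/null; python3 st.py
python3 -m crank '[{"claw":0.005,"delta_pos":[0,0,0.002],"roll":0},{"claw":0.005,"delta_pos":[0,0,0.004],"roll":0},{"claw":0.005,"delta_pos":[0,0,0.004],"roll":0}]' >/dev/null; python3 st.py
```

```text
31.45 tcp [ 0.708  -0.0466  0.1987] w_mm 6.94 F [ 0.45  0.92 -0.31] M [-0.037 -0.058 -0.023]
31.7 tcp [ 0.7091 -0.047   0.1932] w_mm 7.01 F [ 0.15 -0.22 -1.28] M [-0.006 -0.009  0.019]
31.95 tcp [ 0.7096 -0.0471  0.1892] w_mm 6.49 F [ 2.   -0.1   2.09] M [ 0.033 -0.1    0.009]
```

```bash

python3 -m crank '[{"claw":0.0075,"delta_pos":[0,0,0.001],"roll":0},{"claw":0.0077,"delta_pos":[-0.004,0,0.002],"roll":0},{"claw":0.0078,"delta_pos":[-0.008,0,0.004],"roll":0},{"claw":0.010,"delta_pos":[-0.008,0,0.004],"roll":0},{"claw":0.014,"delta_pos":[-0.008,0,0.004],"roll":0},{"claw":0.022,"delta_pos":[-0.008,0,0.004],"roll":0},{"claw":0.024,"delta_pos":[-0.008,0,0.004],"roll":0}]' >/dev/null; python3 st.py
python3 -m crank '[{"claw":0.024,"delta_pos":[0,0,-0.03],"roll":0},{"claw":0.024,"delta_pos":[0,0,-0.065],"roll":0},{"claw":0.024,"delta_pos":[0.01,0,-0.1],"roll":0},{"claw":0.024,"delta_pos":[0.04,0,-0.11],"roll":0},{"claw":0.024,"delta_pos":[0.08,0,-0.11],"roll":0},{"claw":0.024,"delta_pos":[0.12,0,-0.11],"roll":0},{"claw":0.024,"delta_pos":[0.16,0,-0.11],"roll":0},{"claw":0.024,"delta_pos":[0.2,0,-0.11],"roll":0}]' >/dev/null; python3 st.py
python3 - <<'E'
from h import *
p,d=robot.capture("side");q,_=robot.capture("top")
cv2.imwrite("pics/s8.png",np.hstack([cv2.resize(p[90:270,100:300,::-1],(444,400)),cv2.resize(q[90:250,140:282,::-1],(355,400))]))
E
```

```text
32.53 tcp [ 0.716  -0.0477  0.1836] w_mm 24.02 F [-0.29 -0.15  0.53] M [-0.006  0.018 -0.004]
33.2 tcp [ 0.5153 -0.0275  0.2942] w_mm 23.86 F [ 0.35 -0.29  1.03] M [-0.007 -0.018 -0.029]
```

View pics/s8.png

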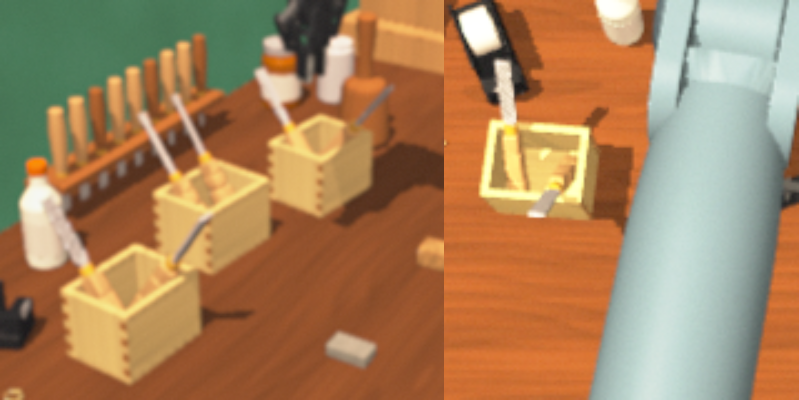

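The screwdriver stands in the middle box next to its stock at (205,140), and the gripper is clear. I'll check the bystanders numerically and hand in.

```bash
python3 - <<'E'
from h import *
a=np.load("side0.npz");p,d=robot.capture("side");X0=cloud("side",a["d"]);X=cloud("side",d)
for n,(x,y,r) in dict(sanding=(.36,-.11,.05),slip=(.36,.11,.07),mug=(.46,-.49,.07)).items():
    for Z in (X0,X):
        m=(np.hypot(Z[...,0]-x,Z[...,1]-y)<r)&(Z[...,2]>.008)&(Z[...,2]<.1);print(n,m.sum(),Z[m].mean(0).round(3) if m.any() else None)
robot.hand_in()
E
```

```text
sanding 226 [ 0.357 -0.112  0.022]
sanding 210 [ 0.355 -0.114  0.022]
slip 184 [0.365 0.138 0.016]
slip 186 [0.365 0.139 0.016]
mug 548 [ 0.458 -0.473  0.058]
mug 551 [ 0.459 -0.474  0.058]
the job is handed in; nothing more can be done
```

All three tools are in the boxes that hold their own kind, and I handed the job in at about 33 s of the 72 s allowed. Each stands handle down, leaning on a box wall. The gripper only points down, so I gripped each blade near its tip, eased the grip so the handle swung down, then lowered the butt to the box floor before letting go.

- **Final checks:** the last pictures show each tool beside its stock tool, with all three stock tools still standing and the arm clear. The slip stone, sanding block and mug measured within 2 mm of where they started. I did not measure the plane or the mallet, but never worked close to them.
- **One slip:** on the first try the file slid through the eased jaws at the bench and fell over, ending up turned round on the bench. It did not noticeably move anything else. I measured it again, re-gripped it and placed it normally.
- **Last swing of the lean:** I carried the tools 10–25° off vertical, so each tipped the rest of the way onto the rim by itself when released.

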